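Load the sample tray for the microscope stage

TASK

Slide the empty top tray sideways off the stack onto the black deck of the loading stage, without lifting it and without disturbing the trays below, and push it fully home so that it is flush against both steel stops. Only then put all the sample pieces from the bench into that tray (amber bottle, red-lidded pot, yellow slide box, black filter cassette, green resin block: those that are there), standing or lying on its floor, and when they are all in, press the green start button fully down and let it go. At the end the tray must still be flush against both stops, everything released, and the beaker and the white bottle among the samples left where they were.

Things in the scene. Friction and masses are not known exactly. Their poses are not given: they have to be found in the camera images.
- stage: Fixed loading stage, yaw varies. On its +y side a plinth (top 6 mm up) carries the tray stack; on its -y side a black deck, 220 (x) x 191 (y) mm, top 52.5 mm above the bench: 1.5 mm below the top tray's underside, 6 to 14 mm from the stack. Origin: on the bench below the home place of the tray's centre: the tray is home at x = 0, y = 0, z = 52.5 mm, yaw 0 in this frame. z up.
- side_stop (a point): Middle of the top edge of the side stop's inner face: a bright steel bar on the deck, 12 mm high, 150 mm long along the stage's y, inner face at stage x = +100 mm, facing -x. On it stands a clear guard 5 mm thick, 180 mm long, up to 60 mm above the deck, its face at stage x = +106.5 mm.
- end_stop (a point): Middle of the top edge of the end stop's inner face: a bright steel bar on the deck, 12 mm high, 170 mm long along the stage's x, inner face at stage y = -75 mm, facing +y.
- start_button (a joint): Green spring push button, 32 mm in diameter, in a black housing behind the stack at stage x = 0, y = +315 mm; travel in m: 0 released, 0.006 fully down (about 5 N, straight down); springs back.
- start_button_top (a point): Centre of the top face of the green start button.
- tray_top: Top tray of the stack of three, empty: blue plastic tray 200 (x) x 150 (y) x 24 mm high, open on top: floor 5 mm thick, walls 8 mm thick, inside 184 x 134 mm, about 350 g. Origin: centre of its underside, z up. At the start about 190 mm to +y and 8 to 26 mm to -x of home in the stage frame, rim 78 mm above the bench, axes nearly along the stage's. Held by friction only; its +y wall can be pinched from above.
- tray_middle: Middle tray of the stack, stays there: blue plastic tray 200 (x) x 150 (y) x 24 mm high, open on top: floor 5 mm thick, walls 8 mm thick, inside 184 x 134 mm, about 350 g. Origin: centre of its underside, z up. 
- tray_bottom: Bottom tray of the stack, stays there: blue plastic tray 200 (x) x 150 (y) x 24 mm high, open on top: floor 5 mm thick, walls 8 mm thick, inside 184 x 134 mm, about 350 g. Origin: centre of its underside, z up. 
- amber_bottle: Sample piece to load (3 or 4 of the 5 kinds are present, absent ones are None). Origin: centre of its underside, z up; stands at first, any yaw. Square-sided: may also lie. Square amber bottle, body 40 x 40 x 46 mm high, paper label, round white cap 30 mm in diameter above it up to 62 mm.
- sample_pot: Sample piece to load (3 or 4 of the 5 kinds are present, absent ones are None). Origin: centre of its underside, z up; stands at first, any yaw. Square-sided: may also lie. White square pot 36 x 36 mm, 48 mm high, with a red lid 40 x 40 mm from 48 to 62 mm height.
- slide_box: Sample piece to load (3 or 4 of the 5 kinds are present, absent ones are None). Origin: centre of its underside, z up; stands at first, any yaw. Square-sided: may also lie. Yellow box for glass slides, 50 (x) x 30 (y) x 64 mm high, thin white line, steel clasp.
- filter_cube: Sample piece to load (3 or 4 of the 5 kinds are present, absent ones are None). Origin: centre of its underside, z up; stands at first, any yaw. Square-sided: may also lie. Black optical filter cassette 38 x 38 x 60 mm high, round windows on top and on its +x side.
- resin_block: Sample piece to load (3 or 4 of the 5 kinds are present, absent ones are None). Origin: centre of its underside, z up; stands at first, any yaw. Square-sided: may also lie. Green resin block 36 x 36 x 60 mm high with a round steel specimen flush in its top.
- beaker: Glass beaker, 60 mm in diameter, 70 mm high, among the sample pieces; leave alone. Origin: centre of its underside.
- wash_bottle: White round bottle with a red cap, 50 mm in diameter, 100 mm high, among the sample pieces; leave alone. Origin: centre of its underside.

How it is judged:
By the outcome, as a careful person would: the job done as asked, in the order asked, and still so for the second after the job is handed in, with the robot touching nothing.
Of amber_bottle, sample_pot, slide_box, filter_cube, resin_block only 3 to 4 are there at a start; the rules pass over those that are not, and their reading is None.
At some moment in a run one of amber_bottle, sample_pot, slide_box, filter_cube, resin_block may be knocked a few centimetres aside while the robot is not near it.
Once in a run the grip may slacken for a moment while it holds something.
It also fails if it takes over 210 s, if anything falls off the work surface, if the arm or the gripper's body presses on something with over 40 N, if the wrist force passes 120 N, or if a joint passes its speed limit or range.

ROBOT

A 7-joint arm with a two-finger parallel gripper is mounted at the origin on the work surface. World frame = base frame: x ahead of the robot, y to its left, z up, the work surface at z = 0. Lengths are in m, angles in rad, forces in N, time in s.
With the tool pointing down it reaches from about 0.4 to 0.85 m from the base axis. Payload 4.5 kg.
Tool frame: the origin (TCP) lies midway between the tips of the shut fingers; the grasp point (between the pads) lies 19 mm behind it; z points along the fingers, y is the line along which they close (so a half turn about z gives the same grasp; the last joint's range is limited). The gripper opens to 88 mm and grips with 3 to 60 N. Pads are 18 mm wide; open, the fingers measure 123 mm over their backs; the gripper's body (75 mm by 187 mm) begins 45 mm behind the grasp point.
Start: joints at [1.349, 0.689, -0.195, 1.565, 0.157, 0.902, -0.215], TCP at [0.158, -0.605, 0.239] pointing down, gripper open.
Joint ranges: [-3.01, 3.01], [-0.46, 2.08], [-1.47, 1.51], [0.13, 2.56], [-1, 4.14], [0.04, 2.09], [-2.66, 2.66]. Speed limits (rad/s): [2.57, 2.57, 3.14, 3.14, 3.14, 3.14, 3.14].

INTERFACE

Orientations are given as a unit quaternion [x, y, z, w].
In Python, from plant import r, eyes, finish_job gives the robot as it stands. The module is installed in compiled form; this text tells all that it offers.
- The arm moves only by the tool move_arm, never from a script. Its argument "motion" is a list of rows, each a list of 7 numbers: the shift along the tool's x, y, z in mm, then the turn, a rotation vector about the tool's x, y, z in degrees, then the closure, from 0 (fully open) to 1 (shut). A call has 1 to 5 rows; each row is the pose to reach, as a shift and turn from the pose commanded when the call began, along the tool's axes at that moment; what a row does not reach only later rows make up. A row lasts 1/8 s, in which the tool goes at most 62.5 mm and 10.7 degrees, less where a joint would pass 70% of its speed; a pose out of reach is approached as far as the arm can. A call with a gripper value outside its range is refused whole. The fingers move at their own pace and stop on an object; "newtons" is the grip in N (left out, the last holds). Time passes only in rows, so rows that repeat a pose let the fingers close. It gives the time, the measured TCP pose, the force, the opening and the grip force at its end, in the units of the state.
- r.get_state(): the state, without advancing time (a new reading comes with each control period).
- eyes.snapshot(name): name is "scene" or "side" or "wrist"; returns a dict with "frame" (420x560x3 uint8, red, green, blue), "z_map" (420x560 float32, m along the optical axis (not along the pixel's ray), 0 where there is no reading), "intrinsics" (3x3 intrinsics, pixels), "world_to_cam" (4x4, takes a point from world to camera coordinates). Camera axes: x right, y down, z forward; pixel columns grow to the right and rows downward; lengths in m; the calibration is good to about 2 mm. A picture is of the moment at which its call begins.
- finish_job(): hands the job in; it is judged then, once.
The state is a dict: "clock": time; "q": joint angles; "qd": joint speeds; "joint_torque": joint torques, N m; "tool_pos": TCP position; "eef_rot": TCP orientation; "contact_force": force on the tool from outside, world axes, zero at the start; "moment": the same for the moment, N m; "opening": opening from 0.0 (shut) to 1.0 (fully open); "finger_force": force on a finger pad.
Only numpy, scipy, OpenCV 4.12 (cv2) and the standard library are available. Lean on these libraries where they do the work, as an engineer would, in place of code of your own. Each camera call takes 0.05 s, during which the arm holds its last target. There are 200 camera calls.

## Working session

There is one attempt and no reset: what is moved stays moved. The work goes in short steps, Python scripts to look and compute and a tool call to move; the robot and the scene stay as the last step left them, time stands still between calls to the robot, and variables do not carry over. Pictures are saved under pics/ and viewed, at most 14 in all, crops included, and the job is handed in when it is done.

Besides the shell and the picture viewer there is one more tool, called after "Emit:" in YAML: its name, and indented under it one key for each argument. move_arm: Moves the arm, as the interface text tells. Its arguments: {"type":"object","properties":{"motion":{"type":"array","items":{"type":"array","items":{"type":"number"}}},"newtons":{"type":"number"}},"required":["motion"]}

```bash
mkdir -p pics
cat > h.py <<'E'
import numpy as np, cv2
from plant import r, eyes, finish_job
from scipy.spatial.transform import Rotation as R
def snap(n,save=None):
    s=eyes.snapshot(n)
    if save: cv2.imwrite(f'pics/{save}.png',cv2.cvtColor(s['frame'],cv2.COLOR_RGB2BGR))
    return s
def cloud(s):
    z=s['z_map'];K=s['intrinsics'];v,u=np.mgrid[:z.shape[0],:z.shape[1]]
    P=np.stack([(u-K[0,2])/K[0,0]*z,(v-K[1,2])/K[1,1]*z,z,np.ones_like(z)],-1)
    W=P@np.linalg.inv(s['world_to_cam']).T
    W=W[...,:3]; W[z==0]=np.nan
    return W
def pose():
    s=r.get_state(); return np.array(s['tool_pos']),R.from_quat(s['eef_rot']),s
def to(p,yaw=None):
    """mm shift in tool axes to world p; turn about tool z so that tool y axis has world yaw (deg), mod 180"""
    t,q,s=pose()
    d=q.inv().apply(np.array(p)-t)*1000
    out=[d.round(1)]
    if yaw is not None:
        y=q.apply([0,1,0]);c=np.degrees(np.arctan2(y[1],y[0]))
        out.append(('turn z',round(-((yaw-c+90)%180-90),1)))
    return out
E
python3 - <<'E'
from h import *
for n in ['scene','side','wrist']:
    s=snap(n,n+'0'); print(n,np.linalg.inv(s['world_to_cam'])[:3].round(3).tolist(),s['intrinsics'][0,0])
    np.savez('/tmp/'+n+'0.npz',**s)
t,q,s=pose();print(s);print(q.as_matrix().round(3))
a=cv2.imread('pics/scene0.png');b=cv2.imread('pics/side0.png')
E
```

```text
scene [[0.174, 0.672, -0.72, 1.425], [0.985, -0.13, 0.117, -0.177], [-0.015, -0.729, -0.684, 0.927]] 538.632130597297
side [[-0.777, -0.485, 0.401, 0.016], [-0.629, 0.594, -0.501, 0.629], [0.005, -0.642, -0.767, 1.06]] 529.5249307410506
wrist [[0.253, -0.922, -0.293, 0.235], [-0.968, -0.242, -0.075, -0.586], [-0.002, 0.302, -0.953, 0.384]] 376.16022083883433
{'clock': 0.15, 'q': array([ 1.34880425,  0.68982331, -0.19452022,  1.5660535 ,  0.15731405,
        0.90248847, -0.2150745 ]), 'qd': array([ 0.0005715 , -0.00244381,  0.00118353, -0.00334936, -0.00041066,
        0.00175713,  0.00131205]), 'joint_torque': array([-1.10617395e-03, -5.27863491e+01, -1.26872554e+00, -1.53586954e+01,
       -5.25594049e-02,  3.87414271e-03,  1.18717858e-04]), 'tool_pos': array([ 0.15797701, -0.60423328,  0.23808788]), 'eef_rot': array([ 9.91826614e-01,  1.27591106e-01, -1.42586282e-04, -6.76346747e-04]), 'contact_force': array([ 0.4564453 ,  0.13771874, -0.73812123]), 'moment': array([-0.0377645 , -0.05875303,  0.04048714]), 'finger_force': 0.0, 'opening': 0.9977748385512155}
[[ 0.967  0.253 -0.   ]
 [ 0.253 -0.967  0.001]
 [-0.    -0.001 -1.   ]]
```

View pics/scene0.png

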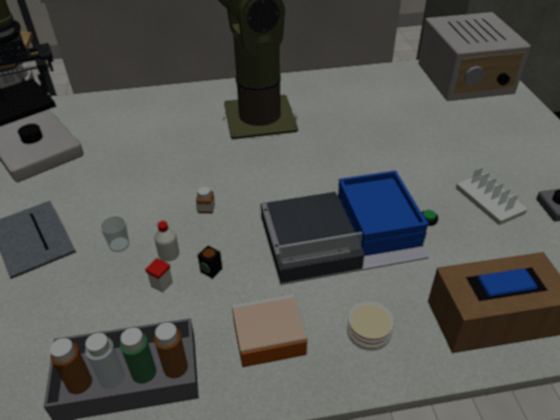

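View pics/side0.png

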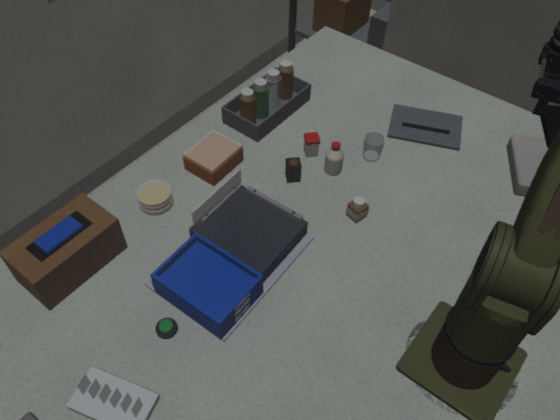

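The pictures show the stack at scene (380,210) with its guard at (315,255), the end stop on the left at (270,240) and the button at (428,216). Three samples are present: amber (205,200), pot (159,275) and filter (209,261). The beaker is at (115,233) and the wash bottle at (167,240). Next I'll measure their positions.

```bash
cat > m.py <<'E'
from h import *
def top(W,cx,cy,zlo,zhi,rad=.05):
    m=(W[...,2]>zlo)&(W[...,2]<zhi)&(np.hypot(W[...,0]-cx,W[...,1]-cy)<rad)
    return W[m]
E
python3 - <<'E'
from m import *
out=[]
for n in ['scene','side']:
    s=dict(np.load(f'/tmp/{n}0.npz'));W=cloud(s);F=s['frame'].astype(int)
    px={'scene':dict(amber=(204,191),pot=(158,267),filt=(209,252),beak=(115,223),wash=(163,226),btn=(428,215),deck=(310,225),tf=(380,212),rim=(383,177)),
        'side':dict(amber=(359,201),pot=(312,138),filt=(293,162),beak=(373,137),wash=(336,146),btn=(166,326),deck=(260,235),tf=(205,280),rim=(160,280))}[n]
    for k,(u,v) in px.items(): print(n,k,W[v,u].round(4))
    blue=(F[...,2]>F[...,0]*1.8+15)&(F[...,2]>50)&(W[...,2]>.073)&(W[...,2]<.084)
    P=W[blue][:,:2]; P=P[np.hypot(*(P-np.median(P,0)).T)<.16]
    c,wh,a=cv2.minAreaRect((P*1000).astype(np.float32)); print('tray',len(P),c,wh,a,W[blue][:,2].mean())
    for nm,lo,hi,ms in [('deck',.046,.058,None)]:
        D=W[(W[...,2]>lo)&(W[...,2]<hi)&(F.max(-1)<75)][:,:2]
        d=W[px['deck'][1],px['deck'][0],:2]; D=D[np.hypot(*(D-d).T)<.17]
        print(nm,len(D),cv2.minAreaRect((D*1000).astype(np.float32)))
    for k in ['amber','pot','filt','beak','wash','btn']:
        p=W[px[k][1],px[k][0]]; Q=W[(np.hypot(W[...,0]-p[0],W[...,1]-p[1])<.05)&(W[...,2]>p[2]-.006)&(W[...,2]<p[2]+.008)]
        print(k,len(Q),Q[:,2].mean().round(4),cv2.minAreaRect((Q[:,:2]*1000).astype(np.float32)))
    # crop enlarged
    x0,y0=(245,160) if n=='scene' else (140,160)
    cr=s['frame'][y0:y0+130,x0:x0+195,::-1]; out.append(cv2.resize(cr,None,fx=3.0,fy=3.0,interpolation=cv2.INTER_CUBIC)[:,:])
    cv2.imwrite(f'pics/crop_{n}.png',cv2.convertScaleAbs(out[-1],alpha=1.8,beta=20))
E
```

```text
scene amber [ 0.3994 -0.1948  0.0613]
scene pot [ 0.6276 -0.3105  0.0592]
scene filt [ 0.6076 -0.1994  0.0625]
scene beak [ 0.4571 -0.4108  0.0461]
scene wash [ 0.5432 -0.2921  0.0972]
scene btn [0.5491 0.3333 0.0238]
scene deck [0.5568 0.0379 0.0522]
scene tf [0.5499 0.2081 0.0568]
scene rim [0.4363 0.2516 0.0651]
tray 708 (531.0697021484375, 215.27532958984375) (204.3717041015625, 151.97525024414062) 2.1234207153320312 0.07606798111130222
deck 3948 ((562.68603515625, 59.02448272705078), (230.16976928710938, 250.19265747070312), 5.755290508270264)
amber 89 0.0597 ((394.8252258300781, -195.52757263183594), (28.904457092285156, 31.211750030517578), 39.25824737548828)
pot 304 0.0599 ((626.2430419921875, -313.1128234863281), (43.008880615234375, 42.5401611328125), 45.53886032104492)
filt 201 0.0589 ((607.205810546875, -200.8852996826172), (39.24366760253906, 38.909690856933594), 43.83317565917969)
beak 143 0.0471 ((479.9356994628906, -409.329345703125), (52.80460739135742, 52.65865707397461), 4.55761194229126)
wash 84 0.0976 ((537.0350952148438, -293.5563049316406), (25.111034393310547,
[... 702 characters left out ...]
0609 ((390.8416442871094, -194.5579833984375), (28.20469093322754, 31.04152488708496), 37.607181549072266)
pot 140 0.0609 ((620.9321899414062, -309.7330017089844), (39.617431640625, 45.42226791381836), 48.22612380981445)
filt 131 0.0598 ((601.8493041992188, -198.3804168701172), (37.792442321777344, 40.15396499633789), 44.306739807128906)
beak 119 0.0516 ((481.98773193359375, -410.4764709472656), (54.56393814086914, 56.49367904663086), 37.58746337890625)
wash 0 nan ((0.0, 0.0), (0.0, 0.0), 0.0)
btn 144 0.0217 ((535.1184692382812, 341.34161376953125), (30.11542320251465, 30.840991973876953), 6.576520919799805)<stdin>:17: RuntimeWarning: Mean of empty slice.
  ret = ret.dtype.type(ret / rcount)
```

View pics/crop_scene.png

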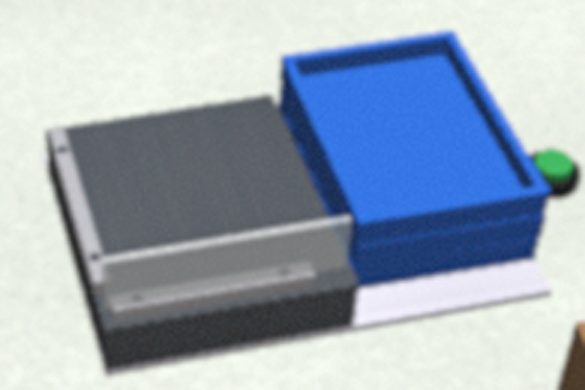

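View pics/crop_side.png

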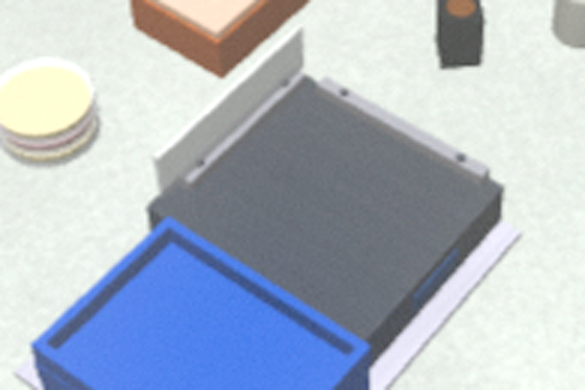

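Both crops show the deck, the steel bars, the guard and the tray clearly. I'll fit the stage yaw and the bar positions from edge pixels.

Run:
```python
from m import *
def ray(s,u,v,z):
    T=np.linalg.inv(s['world_to_cam']);K=s['intrinsics']
    d=T[:3,:3]@np.array([(u-K[0,2])/K[0,0],(v-K[1,2])/K[1,1],1]);o=T[:3,3]
    return o+d*(z-o[2])/d[2]
L={'scene':[('front deck edge +x',(108,325),(355,290),.0525),('guard top',(105,262),(352,216),.1125),('left bar inner',(68,132),(104,262),.0525),('deck left edge',(50,150),(105,325),.0525),('deck rear -x edge',(68,129),(275,98),.0525),('tray -x rim outer',(285,58),(452,35),.078),('tray +y rim outer',(454,35),(550,190),.078),('tray +x rim outer',(357,224),(546,192),.078)],
'side':[('sidestop inner low',(192,184),(310,84),.0525),('endstop inner low',(318,90),(488,180),.0525),('deck -x edge',(500,188),(372,345),.0525),('guard top',(156,158),(302,30),.1125),('tray -y rim outer',(170,220),(368,350),.078),('tray +x rim outer',(170,220),(35,345),.078)]}
for n,ls in L.items():
    s=dict(np.load(f'/tmp/{n}0.npz')); x0,y0=(245,160) if n=='scene' else (140,160)
    for nm,a,b,z in ls:
        A,B=[ray(s,x0+p[0]/3,y0+p[1]/3,z)*1000 for p in (a,b)]
        d=B-A; print(n,nm,A[:2].round(),B[:2].round(),'ang',np.degrees(np.arctan2(d[1],d[0])).round(1),'len',np.hypot(*d[:2]).round())
```

```text
scene front deck edge +x [675. -52.] [675. 130.] ang 89.8 len 182.0
scene guard top [670. -52.] [659. 127.] ang 93.5 len 180.0
scene left bar inner [467. -47.] [614. -44.] ang 1.3 len 147.0
scene deck left edge [485. -64.] [674. -54.] ang 3.2 len 189.0
scene deck rear -x edge [463. -46.] [458. 127.] ang 91.7 len 173.0
scene tray -x rim outer [439. 139.] [437. 283.] ang 91.0 len 144.0
scene tray +y rim outer [437. 284.] [628. 293.] ang 2.7 len 190.0
scene tray +x rim outer [635. 142.] [629. 290.] ang 92.2 len 148.0
side sidestop inner low [649.  95.] [647. -49.] ang -90.9 len 144.0
side endstop inner low [637. -48.] [465. -60.] ang -175.9 len 173.0
side deck -x edge [452. -60.] [437. 123.] ang 94.8 len 184.0
side guard top [651. 126.] [654. -50.] ang -88.9 len 177.0
side tray -y rim outer [621. 146.] [426. 141.] ang -178.5 len 196.0
side tray +x rim outer [621. 146.] [617. 292.] ang 91.6 len 146.0
```

Emit:
move_arm:
  motion:
    - [40,-20,0,0,0,0,0]
    - [80,-40,0,0,0,0,0]
    - [120,-60,0,0,0,0,0]
    - [160,-80,0,0,0,0,0]
    - [174,-86,0,0,0,0,0]

```text
clock: 0.78
tool_pos: [0.3074, -0.475, 0.2387]
eef_rot: [0.992, 0.13, 0.001, -0.001]
contact_force: [-0.4, 0.4, -0.5]
opening: 1.0
finger_force: 0.0
```

Emit:
move_arm:
  motion:
    - [40,-20,0,0,0,0,0]
    - [80,-40,0,0,0,0,0]
    - [120,-60,0,0,0,0,0]
    - [160,-80,0,0,0,0,0]
    - [174,-86,0,0,0,0,0]

```text
clock: 1.4
tool_pos: [0.4531, -0.3487, 0.2386]
eef_rot: [0.992, 0.129, 0.0, -0.0]
contact_force: [-0.1, 0.2, -0.9]
opening: 0.998
finger_force: 0.0
```

Emit:
move_arm:
  motion:
    - [25,-45,0,0,0,0,0]
    - [50,-90,0,0,0,0,0]
    - [75,-135,0,0,0,0,0]
    - [100,-180,0,0,0,0,0]
    - [115,-202,0,0,0,0,0]

```text
clock: 2.02
tool_pos: [0.5115, -0.1246, 0.2387]
eef_rot: [0.992, 0.128, -0.0, 0.0]
contact_force: [-0.7, -0.6, -0.2]
opening: 1.0
finger_force: 0.0
```

Emit:
move_arm:
  motion:
    - [25,-45,0,0,0,3,0]
    - [50,-90,0,0,0,6,0]
    - [75,-135,0,0,0,9,0]
    - [100,-180,0,0,0,12,0]
    - [115,-202,0,0,0,12.3,0]

```text
clock: 2.65
tool_pos: [0.5722, 0.1002, 0.2386]
eef_rot: [1.0, 0.021, 0.0, 0.0]
contact_force: [-0.2, 0.9, -0.4]
opening: 0.998
finger_force: 0.0
```

Run:
```python
from h import *
print(pose()[2]['tool_pos'],pose()[1].as_matrix().round(3))
print(to([.531,.24,.24],92.4))
```

```text
[0.57223661 0.10021874 0.23858122] [[ 0.999  0.042  0.   ]
 [ 0.042 -0.999 -0.   ]
 [ 0.     0.    -1.   ]]
[array([ -35.3, -141.4,   -1.5]), ('turn z', np.float64(0.0))]
```

Emit:
move_arm:
  motion:
    - [-12,-45,0,0,0,0,0]
    - [-24,-90,0,0,0,0,0]
    - [-35,-141,0,0,0,0,0]
    - [-35,-141,0,0,0,0,0]

```text
clock: 3.15
tool_pos: [0.5297, 0.2422, 0.2385]
eef_rot: [1.0, 0.024, -0.0, -0.001]
contact_force: [0.9, -0.5, 0.7]
opening: 1.0
finger_force: 0.0
```

Run:
```python
from h import *
s=snap('wrist','w1');np.savez('/tmp/w1.npz',**s);W=cloud(s);F=s['frame'].astype(int)
blue=(F[...,2]>F[...,0]*1.8+15)&(F[...,2]>50)&(W[...,2]>.073)&(W[...,2]<.084)
P=W[blue][:,:2];print(len(P),W[blue][:,2].mean(),cv2.minAreaRect((P*1000).astype(np.float32)),pose()[2]['tool_pos'])
```

```text
7409 0.0774711261926627 ((526.9320068359375, 212.23101806640625), (200.1059112548828, 149.2112579345703), 2.0857391357421875) [0.53083304 0.23859939 0.23846764]
```

View pics/w1.png

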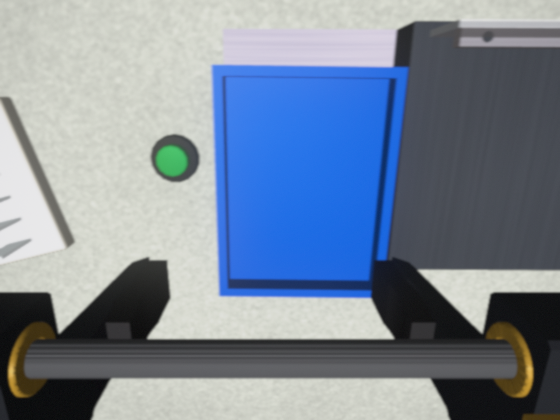

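The wrist picture shows the whole tray (215–405, 65–297), the button at (172,160) and the side stop bar at (510,35). I'll get the stage axis from the deck edges and the button.

Run:
```python
from h import *
s=dict(np.load('/tmp/w1.npz'));W=cloud(s);F=s['frame'].astype(int)
g=(F[...,1]>F[...,0]*1.5)&(F[...,1]>F[...,2]*1.5)&(F[...,1]>70);g[:, :140]=0;g[:,210:]=0
print('button',W[g].mean(0),len(W[g]))
def fit(pts,nm):
    pts=np.array(pts);l=cv2.fitLine((pts[:,:2]*1000).astype(np.float32),cv2.DIST_HUBER,0,.01,.01).ravel();print(nm,len(pts),np.degrees(np.arctan2(l[1],l[0])).round(2),l[2:].round(1))
e=[];b=[];p=[]
for c in range(425,558):
    rr=[k for k in range(150,300) if .047<W[k,c,2]<.057]
    if rr:e.append(W[rr[-1],c])
for c in range(470,558):
    rr=[k for k in range(20,90) if .060<W[k,c,2]<.069]
    if rr:b.append(W[rr[-1],c])
for c in range(230,385):
    rr=[k for k in range(15,66) if .0<W[k,c,2]<.012 and F[k,c,2]>F[k,c,1]+5]
    if rr:p.append(W[rr[0],c])
fit(e,'deck -x edge');fit(b,'bar inner')
if p: fit(p,'plinth +x edge')
```

```text
button [nan nan nan] 786
deck -x edge 133 -87.31 [451.9  22.4]
bar inner 88 -87.67 [649.7  54.8]
plinth +x edge 155 -87.69 [663.  196.3]
```

Run:
```python
from h import *
print(pose()[2]['tool_pos'],to([.5243,.2832,.12],92.1),pose()[1].as_matrix().round(4))
```

```text
[0.53083304 0.23859939 0.23846764] [array([ -4.6, -44.9, 118.4]), ('turn z', np.float64(0.4))] [[ 9.991e-01  4.310e-02 -1.000e-04]
 [ 4.310e-02 -9.991e-01 -7.000e-04]
 [-1.000e-04  7.000e-04 -1.000e+00]]
```

Emit:
move_arm:
  motion:
    - [-4.6,-44.9,40,0,0,0.4,0]
    - [-4.6,-44.9,90,0,0,0.4,0.5]
    - [-4.6,-44.9,130,0,0,0.4,0.6]
    - [-4.6,-44.9,160,0,0,0.4,0.6]
    - [-4.6,-44.9,173,0,0,0.4,0.6]
  newtons: 12

```text
clock: 3.82
tool_pos: [0.5251, 0.2794, 0.064]
eef_rot: [1.0, 0.015, -0.001, 0.002]
contact_force: [-0.5, -1.0, -0.5]
opening: 0.572
finger_force: 0.0
```

Emit:
move_arm:
  motion:
    - [0,0,0,0,0,0,0.6]
    - [0,0,0,0,0,0,0.75]
    - [0,0,0,0,0,0,1]
    - [0,0,0,0,0,0,1]
    - [0,0,0,0,0,0,1]

```text
clock: 4.45
tool_pos: [0.5249, 0.2843, 0.0666]
eef_rot: [1.0, 0.017, 0.001, -0.001]
contact_force: [0.4, 2.2, 4.6]
opening: 0.09
finger_force: 12.0
```

Run:
```python
from h import *
s=snap('wrist');W=cloud(s);F=s['frame'].astype(int)
blue=(F[...,2]>F[...,0]*1.8+15)&(F[...,2]>50)&(W[...,2]>.073)&(W[...,2]<.084)
P=W[blue][:,:2];print(len(P),W[blue][:,2].mean(),cv2.minAreaRect((P*1000).astype(np.float32)))
print(pose()[2],to([.524,.283,.0655],92.4))
snap('side')
```

```text
15557 0.07763392943419829 ((543.8514404296875, 237.22259521484375), (165.67796325683594, 102.20370483398438), 1.405858039855957)
{'clock': 4.5, 'q': array([-0.56597786,  0.89243477, -0.01259544,  1.78025846,  0.02007928,
        0.46644494, -2.12768075]), 'qd': array([ 1.07215096e-03, -9.45145909e-04, -6.91326967e-04, -1.00171241e-03,
        9.88382850e-05,  4.42881051e-04, -5.06662515e-04]), 'joint_torque': array([ 1.27883345e+00, -5.13814759e+01,  2.47894384e+00, -7.67709374e+00,
        3.07052750e-01,  1.89744886e-01, -1.56726179e-03]), 'tool_pos': array([0.52494044, 0.28428498, 0.06655851]), 'eef_rot': array([ 9.99846779e-01,  1.74531289e-02,  8.87644927e-04, -1.00976904e-03]), 'contact_force': array([-0.47200921,  1.45577627,  4.93629314]), 'moment': array([ 0.49411091,  0.07797154, -0.03886904]), 'finger_force': 12.002076655626297, 'opening': 0.08329061122043865} [array([-1. ,  1.3,  1.1]), ('turn z', np.float64(-0.4))]
```

Emit:
move_arm:
  motion:
    - [0,0,-0.5,0,0,0,1]
    - [0,8,-0.7,0,0,0,1]
    - [0.2,20,-0.7,0,0,0,1]
    - [0.3,34,-0.7,0,0,0,1]
    - [0.4,45,-0.7,0,0,0,1]
  newtons: 15

```text
clock: 5.18
tool_pos: [0.5265, 0.2372, 0.0666]
eef_rot: [1.0, 0.017, 0.0, -0.0]
contact_force: [-0.5, 5.2, 3.0]
opening: 0.09
finger_force: 15.0
```

```bash
cat > t.py <<'E'
from m import *
import sys
for n in sys.argv[2:] or ['scene','side']:
    s=snap(n,sys.argv[1]+n);W=cloud(s);F=s['frame'].astype(int)
    blue=(F[...,2]>F[...,0]*1.8+15)&(F[...,2]>50)&(np.abs(W[...,0]-.54)<.14)&(W[...,1]>-.08)&(W[...,1]<.32)
    for lo,hi in [(.072,.086),(.04,.054)]:
        P=W[blue&(W[...,2]>lo)&(W[...,2]<hi)]
        if len(P): print(n,len(P),P[:,2].mean().round(4),cv2.minAreaRect((P[:,:2]*1000).astype(np.float32)))
p,q,st=pose();print(p.round(4),q.as_matrix()[:2,0].round(4),st['contact_force'].round(1),st['opening'],st['finger_force'],st['clock'])
E
python3 t.py a scene side
```

```text
scene 615 0.0759 ((531.4930419921875, 173.42398071289062), (202.59197998046875, 164.6925506591797), 1.6257519721984863)
scene 536 0.0493 ((534.5146484375, 199.8654327392578), (200.51382446289062, 180.9945831298828), 3.3604044914245605)
side 659 0.0771 ((525.4296264648438, 171.06704711914062), (198.9967498779297, 165.23126220703125), 1.9434057474136353)
side 228 0.0518 ((491.0176696777344, 202.85931396484375), (217.45547485351562, 196.32302856445312), 61.59553146362305)
[0.5266 0.2351 0.0666] [0.9995 0.0317] [ 0.2 -0.6  5.2] 0.09050208131977766 15.007127523422241 5.275
```

Emit:
move_arm:
  motion:
    - [0,0,-0.5,0,0,0,1]
    - [0,10,-0.8,0,0,0,1]
    - [0.2,25,-0.8,0,0,0,1]
    - [0.3,38,-0.8,0,0,0,1]
    - [0.4,45,-0.8,0,0,0,1]

```text
clock: 5.9
tool_pos: [0.5282, 0.1914, 0.0671]
eef_rot: [1.0, 0.016, -0.0, 0.0]
contact_force: [-0.5, 2.5, -0.1]
opening: 0.089
finger_force: 15.1
```

```bash
python3 t.py b scene
```

```text
scene 525 0.0757 ((533.1175537109375, 128.01744079589844), (202.7955780029297, 165.3923797607422), 1.7509702444076538)
scene 635 0.0495 ((533.6724853515625, 176.8387908935547), (203.65603637695312, 230.58584594726562), 1.5260471105575562)
[0.5283 0.1905 0.0672] [0.9995 0.0319] [ 0.5  0.2 -1.8] 0.08617294572785872 15.057309418916702 5.95
```

Emit:
move_arm:
  motion:
    - [0.2,12,0.2,0,0,-0.2,1]
    - [0.6,26,0.2,0,0,-0.4,1]
    - [0.9,40,0.2,0,0,-0.5,1]
    - [1.2,54,0.2,0,0,-0.5,1]
    - [1.4,64,0.2,0,0,-0.5,1]

```text
clock: 6.58
tool_pos: [0.5316, 0.1271, 0.0668]
eef_rot: [1.0, 0.021, -0.0, 0.001]
contact_force: [0.7, 1.1, -3.2]
opening: 0.092
finger_force: 15.1
```

```bash
python3 t.py c scene
```

```text
scene 394 0.0756 ((529.2037963867188, 63.32526397705078), (187.79421997070312, 164.7020263671875), 2.374443769454956)
scene 849 0.05 ((537.0457763671875, 143.83419799804688), (203.73773193359375, 296.1681823730469), 3.4924919605255127)
[0.5317 0.1255 0.0668] [0.9992 0.0398] [-0.3 -1.8 -3.3] 0.09030771372653464 15.060818642377853 6.625
```

Emit:
move_arm:
  motion:
    - [3,5,0.5,0,0,0,1]
    - [6,10,1,0,0,0,1]
    - [9,14,1.4,0,0,0,1]
    - [11,17,1.4,0,0,0,1]
    - [11,17,1.4,0,0,0,1]

```text
clock: 7.25
tool_pos: [0.544, 0.112, 0.0656]
eef_rot: [1.0, 0.021, 0.0, 0.0]
contact_force: [-0.4, -0.8, -2.6]
opening: 0.09
finger_force: 15.0
```

```bash
python3 t.py d scene side
```

```text
scene 355 0.0752 ((536.2903442382812, 48.14572525024414), (175.2938690185547, 165.865478515625), 2.736637830734253)
scene 998 0.0502 ((537.138916015625, 130.07034301757812), (202.95167541503906, 323.9030456542969), 3.1068665981292725)
side 538 0.0761 ((543.4296875, 42.253177642822266), (200.82591247558594, 154.0214385986328), 1.6565853357315063)
side 809 0.051 ((530.04443359375, 131.8903045654297), (201.4848175048828, 320.381103515625), 2.4019830226898193)
[0.5438 0.1121 0.0656] [0.9991 0.0427] [ 0.1 -0.5 -1.9] 0.0897623318658178 15.008255392313004 7.35
```

Emit:
move_arm:
  motion:
    - [0,2,0,0,0,0,1]
    - [0,4,0,0,0,0,1]
    - [0,5,0,0,0,0,1]
    - [0,6,0,0,0,0,1]

```text
clock: 7.85
tool_pos: [0.5439, 0.1067, 0.0656]
eef_rot: [1.0, 0.022, 0.0, -0.0]
contact_force: [0.8, 1.7, -1.8]
opening: 0.089
finger_force: 15.0
```

Emit:
move_arm:
  motion:
    - [0,1,0.3,0,0,0,1]
    - [0,2,0.6,0,0,0,1]
    - [0,3,0.6,0,0,0,1]
    - [0,4,0.6,0,0,0,1]
    - [0,5,0.6,0,0,0,1]

```text
clock: 8.48
tool_pos: [0.5442, 0.1017, 0.0651]
eef_rot: [1.0, 0.022, 0.0, -0.0]
contact_force: [-0.3, 1.9, -1.4]
opening: 0.09
finger_force: 15.0
```

Emit:
move_arm:
  motion:
    - [0,0.7,0,0,0,0,1]
    - [0,1.4,0,0,0,0,1]
    - [0,2,0,0,0,0,1]
    - [0,2,0,0,0,0,1]

```text
clock: 8.98
tool_pos: [0.5443, 0.0996, 0.0651]
eef_rot: [1.0, 0.021, 0.0, -0.0]
contact_force: [0.4, 2.6, -0.0]
opening: 0.088
finger_force: 15.0
```

Emit:
move_arm:
  motion:
    - [0,0.7,0,0,0,0,1]
    - [0,1.4,0,0,0,0,1]
    - [0,2,0,0,0,0,1]
    - [0,2,0,0,0,0,1]

```text
clock: 9.48
tool_pos: [0.5443, 0.0976, 0.0651]
eef_rot: [1.0, 0.021, 0.0, -0.0]
contact_force: [0.6, 3.1, 0.9]
opening: 0.092
finger_force: 15.0
```

Emit:
move_arm:
  motion:
    - [0,0.7,0,0,0,0,1]
    - [0,1.4,0,0,0,0,1]
    - [0,2,0,0,0,0,1]
    - [0,2,0,0,0,0,1]

```text
clock: 9.98
tool_pos: [0.5443, 0.0965, 0.0651]
eef_rot: [1.0, 0.022, 0.0, -0.001]
contact_force: [-0.2, 4.8, 1.5]
opening: 0.086
finger_force: 15.0
```

```bash
python3 t.py e scene side
```

```text
scene 348 0.0749 ((537.226318359375, 26.738178253173828), (175.43943786621094, 152.0479278564453), 2.734651803970337)
scene 1105 0.0502 ((536.8760375976562, 127.04019165039062), (202.52040100097656, 326.9061279296875), 2.7201590538024902)
side 499 0.0758 ((543.6627807617188, 27.04993438720703), (201.60757446289062, 151.6117401123047), 1.7389779090881348)
side 865 0.051 ((530.1654663085938, 124.60479736328125), (200.07373046875, 335.3353576660156), 2.7204947471618652)
[0.5444 0.0965 0.0651] [0.9991 0.0436] [-0.5  5.   1.8] 0.09055178889010185 14.999844431877136 10.075
```

Emit:
move_arm:
  motion:
    - [1,-0.5,-0.3,0,0,0,1]
    - [2,-0.5,-0.3,0,0,0,1]
    - [3,-0.5,-0.3,0,0,0,1]
    - [3.5,-0.5,-0.3,0,0,0,1]
    - [3.5,-0.5,-0.3,0,0,0,1]

```text
clock: 10.7
tool_pos: [0.5444, 0.0965, 0.0651]
eef_rot: [1.0, 0.022, -0.003, 0.0]
contact_force: [-5.1, 4.7, 5.3]
opening: 0.086
finger_force: 15.0
```

Emit:
move_arm:
  motion:
    - [0.7,0,0,0,0,0,1]
    - [1.4,0,0,0,0,0,1]
    - [2,0,0,0,0,0,1]
    - [2,0,0,0,0,0,1]

```text
clock: 11.2
tool_pos: [0.5444, 0.0965, 0.065]
eef_rot: [1.0, 0.022, -0.005, 0.001]
contact_force: [-8.9, 5.3, 8.5]
opening: 0.087
finger_force: 15.0
```

```bash
python3 t.py f scene side; python3 -c "
from h import *;print(pose()[2]['moment'])"
```

```text
scene 349 0.0752 ((536.5472412109375, 33.2734260559082), (174.37411499023438, 165.33518981933594), 2.612602710723877)
scene 1095 0.0502 ((538.3577270507812, 127.2503662109375), (200.62728881835938, 327.5775451660156), 3.077237844467163)
side 507 0.0759 ((543.633544921875, 27.186317443847656), (199.7088165283203, 151.68568420410156), 2.119042158126831)
side 903 0.0508 ((529.2752685546875, 123.76799011230469), (200.24517822265625, 336.9118347167969), 1.9962613582611084)
[0.5444 0.0964 0.065 ] [0.999 0.044] [-10.1   4.8   8.7] 0.09169971060025857 15.002576261758804 11.3
[ 1.09607507  1.9723379  -0.07484502]
```

Emit:
move_arm:
  motion:
    - [-2,0,0,0,0,0,1]
    - [-4.5,0.3,0,0,0,0,1]
    - [-4.5,0.3,0,0,0,0,0.8]
    - [-4.5,0.3,0,0,0,0,0.6]
    - [-4.5,0.3,0,0,0,0,0.6]

```text
clock: 11.92
tool_pos: [0.5455, 0.0947, 0.0653]
eef_rot: [1.0, 0.021, 0.0, 0.001]
contact_force: [-1.2, 0.4, -0.8]
opening: 0.392
finger_force: 0.0
```

Emit:
move_arm:
  motion:
    - [0,0,-30,0,0,0,0.6]
    - [0,0,-80,0,0,0,0.6]
    - [-10,20,-130,0,0,0,0.6]
    - [-20,50,-170,0,0,0,0.6]
    - [-20,50,-170,0,0,0,0.6]

```text
clock: 12.55
tool_pos: [0.5288, 0.0418, 0.2382]
eef_rot: [1.0, 0.019, 0.003, 0.001]
contact_force: [0.5, -0.1, 0.3]
opening: 0.399
finger_force: 0.0
```

```bash
cat > w.py <<'E'
from h import *
import sys
s=snap('wrist',sys.argv[1]);np.savez('/tmp/'+sys.argv[1]+'.npz',**s);W=cloud(s);F=s['frame'].astype(int)
blue=(F[...,2]>F[...,0]*1.8+15)&(F[...,2]>50)&(np.abs(W[...,2]-.0765)<.003)
P=W[blue];print(len(P),P[:,2].mean(),cv2.minAreaRect((P[:,:2]*1000).astype(np.float32)))
t,q,st=pose();print(t.round(4),q.as_matrix()[:,0].round(4),st['contact_force'].round(1))
E
python3 w.py w2
```

```text
7366 0.07610417173128353 ((547.1068725585938, 24.219738006591797), (200.15122985839844, 150.28736877441406), 2.480473756790161)
[0.528  0.0438 0.2364] [0.9992 0.04   0.0026] [1.  0.5 0.4]
```

View pics/w2.png

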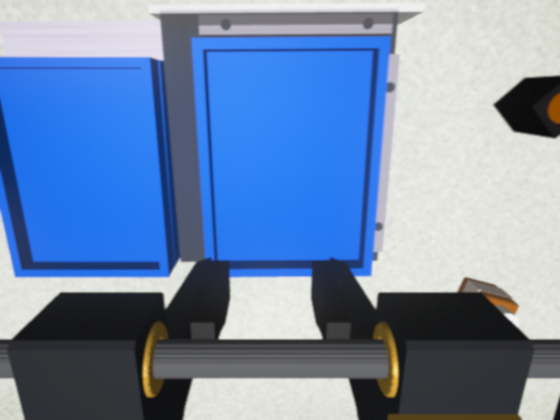

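The tray at (193–390, 38–275) seems to touch both bars. I'll enlarge the two contact lines to check.

Run:
```python
from h import *
a=cv2.imread('pics/w2.png')
A=cv2.resize(a[5:65,170:420],None,fx=3.2,fy=3.2,interpolation=cv2.INTER_CUBIC)
B=cv2.resize(np.rot90(a[20:285,350:410]).copy(),(800,192),interpolation=cv2.INTER_CUBIC)
cv2.imwrite('pics/w2c.png',cv2.convertScaleAbs(np.vstack([A,B]),alpha=1.5,beta=10))
s=dict(np.load('/tmp/w2.npz'));W=cloud(s)
for c in (230,300,370): print('col',c,[(k,(W[k,c]*1000).round().tolist()) for k in range(10,46,3)])
```

```text
col 230 [(10, [656.0, 71.0, 113.0]), (13, [655.0, 72.0, 110.0]), (16, [655.0, 73.0, 98.0]), (19, [655.0, 74.0, 87.0]), (22, [655.0, 75.0, 76.0]), (25, [655.0, 76.0, 66.0]), (28, [653.0, 76.0, 64.0]), (31, [650.0, 76.0, 65.0]), (34, [649.0, 76.0, 61.0]), (37, [645.0, 75.0, 75.0]), (40, [643.0, 75.0, 77.0]), (43, [641.0, 75.0, 76.0])]
col 300 [(10, [658.0, 26.0, 113.0]), (13, [658.0, 25.0, 106.0]), (16, [658.0, 25.0, 96.0]), (19, [657.0, 24.0, 86.0]), (22, [658.0, 23.0, 73.0]), (25, [657.0, 22.0, 64.0]), (28, [655.0, 22.0, 64.0]), (31, [653.0, 22.0, 65.0]), (34, [651.0, 21.0, 60.0]), (37, [647.0, 22.0, 76.0]), (40, [645.0, 22.0, 76.0]), (43, [643.0, 22.0, 76.0])]
col 370 [(10, [660.0, -19.0, 113.0]), (13, [659.0, -21.0, 107.0]), (16, [659.0, -24.0, 96.0]), (19, [660.0, -27.0, 83.0]), (22, [660.0, -30.0, 71.0]), (25, [659.0, -32.0, 65.0]), (28, [657.0, -32.0, 66.0]), (31, [655.0, -33.0, 63.0]), (34, [653.0, -34.0, 59.0]), (37, [649.0, -30.0, 77.0]), (40, [647.0, -30.0, 77.0]), (43, [645.0, -31.0, 76.0])]
```

View pics/w2c.png

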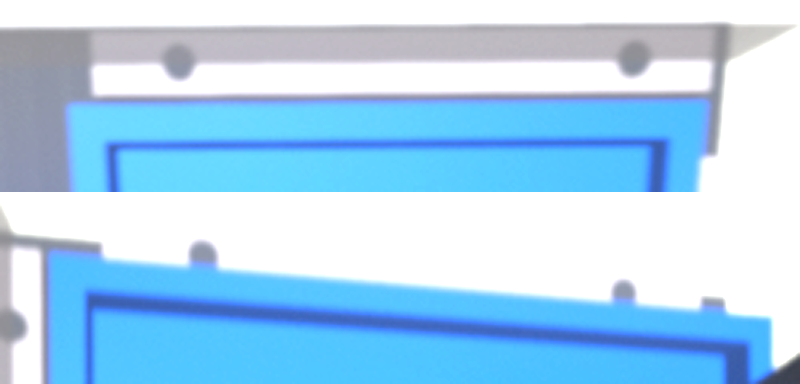

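```bash
cat >> h.py <<'E'
c_,s_=np.cos(np.radians(2.4)),np.sin(np.radians(2.4))
def st2w(sx,sy): return np.array([sx*c_-sy*s_,sx*s_+sy*c_])/1000
def w2st(p): return np.array([p[0]*c_+p[1]*s_,-p[0]*s_+p[1]*c_])*1000
E
python3 - <<'E'
from h import *
print(to([*st2w(612,1),.066],92.4),pose()[1].as_matrix().round(4).tolist(), pose()[1].as_rotvec(True))
t,q,s=pose()
Rt=R.from_matrix(np.array([[c_,s_,0],[s_,-c_,0],[0,0,-1]]))
print((q.inv()*Rt).as_rotvec(True))
E
```

```text
[array([ 82.2,  20.4, 170.6]), ('turn z', np.float64(-0.1))] [[0.9992, 0.04, 0.0026], [0.04, -0.9992, -0.0003], [0.0026, 0.0005, -1.0]] [179.94069895   3.60431127   0.23690801]
[ 0.02620448 -0.15032389 -0.10497483]
```

Emit:
move_arm:
  motion:
    - [40,10,20,0,0,0,1]
    - [82,20.4,60,0,0,-0.1,1]
    - [82,20.4,110,0,0,-0.1,1]
    - [82,20.4,150,0,0,-0.1,1]
    - [82,20.4,168,0,0,-0.1,1]

```text
clock: 13.22
tool_pos: [0.6078, 0.0293, 0.0633]
eef_rot: [1.0, 0.023, -0.003, -0.0]
contact_force: [0.2, -0.0, -0.5]
opening: 0.006
finger_force: 0.0
```

Emit:
move_arm:
  motion:
    - [4,0,0,0,0,0,1]
    - [8,0,0,0,0,0,1]
    - [12,0,0,0,0,0,1]
    - [14,0,0,0,0,0,1]
    - [16,0,0,0,0,0,1]

```text
clock: 13.85
tool_pos: [0.6266, 0.0289, 0.0679]
eef_rot: [1.0, 0.022, 0.0, 0.0]
contact_force: [-1.3, 0.6, -0.6]
opening: 0.005
finger_force: 0.0
```

Emit:
move_arm:
  motion:
    - [1,0,0,0,0,0,1]
    - [2,0,0,0,0,0,1]
    - [3,0,0,0,0,0,1]
    - [4,0,0,0,0,0,1]
    - [4,0,0,0,0,0,1]

```text
clock: 14.48
tool_pos: [0.628, 0.0289, 0.0671]
eef_rot: [1.0, 0.022, -0.002, 0.0]
contact_force: [-6.1, -0.2, 3.9]
opening: 0.003
finger_force: 2.8
```

```bash
python3 -c "
from h import *;t,q,s=pose();print(t,w2st(t),s['contact_force'],s['moment'],s['opening'])"
```

```text
[0.62800899 0.02888515 0.06710055] [628.66770754   2.56152273] [-6.08599392 -0.21234486  3.8624516 ] [ 0.07748753  1.15711837 -0.01363785] 0.0027310817322653397
```

Emit:
move_arm:
  motion:
    - [1,0,-0.5,0,0,0,1]
    - [2,0,-1,0,0,0,1]
    - [3,0,-1,0,0,0,1]
    - [4,0,-1,0,0,0,1]
    - [4,0,-1,0,0,0,1]

```text
clock: 15.1
tool_pos: [0.6319, 0.0291, 0.0679]
eef_rot: [1.0, 0.022, -0.003, 0.0]
contact_force: [-6.3, -0.4, 1.6]
opening: 0.002
finger_force: 3.4
```

```bash
python3 -c "
from h import *;t,q,s=pose();print(t,w2st(t),s['contact_force'],s['moment'],s['opening'])
print(q.as_matrix().round(3))"; python3 w.py w3
```

```text
[0.63185216 0.029105   0.06787409] [632.51670716   2.62024444] [-6.33536565 -0.38752441  1.64498915] [-0.01762346  1.36669234 -0.03429003] 0.0023552521102977765
[[ 0.999  0.045 -0.005]
 [ 0.045 -0.999 -0.001]
 [-0.005  0.    -1.   ]]
2663 0.07610721737516928 ((601.254150390625, 26.990345001220703), (74.12118530273438, 150.82870483398438), 2.501276969909668)
[0.6319 0.0291 0.0678] [ 0.999   0.0447 -0.0051] [-6.6  0.5  2. ]
```

View pics/w3.png

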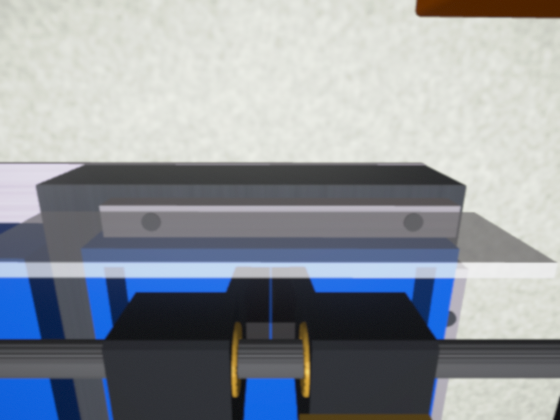

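Emit:
move_arm:
  motion:
    - [0.7,0,0,0,0,0,1]
    - [1.4,0,0,0,0,0,1]
    - [2,0,0,0,0,0,1]
    - [2,0,0,0,0,0,1]

```text
clock: 15.65
tool_pos: [0.6319, 0.0291, 0.0678]
eef_rot: [1.0, 0.022, -0.005, 0.0]
contact_force: [-10.0, -1.1, 6.2]
opening: 0.002
finger_force: 5.4
```

Emit:
move_arm:
  motion:
    - [0.7,0,0,0,0,0,1]
    - [1.4,0,0,0,0,0,1]
    - [2,0,0,0,0,0,1]
    - [2,0,0,0,0,0,1]

```text
clock: 16.15
tool_pos: [0.6319, 0.0291, 0.0678]
eef_rot: [1.0, 0.022, -0.007, 0.001]
contact_force: [-14.7, -0.0, 9.9]
opening: 0.009
finger_force: 7.4
```

Emit:
move_arm:
  motion:
    - [-6,0,0,0,0,0,1]
    - [-35,10,-1,0,0,0,1]
    - [-65,25,-1,0,0,0,1]
    - [-84,40,-1,0,0,0,1]
    - [-84,40,-1,0,0,0,1]

```text
clock: 16.77
tool_pos: [0.5567, -0.0159, 0.0698]
eef_rot: [1.0, 0.021, 0.001, 0.001]
contact_force: [0.4, -0.3, 0.3]
opening: 0.003
finger_force: 0.0
```

Emit:
move_arm:
  motion:
    - [0,2,0,0,0,0,1]
    - [0,4,0,0,0,0,1]
    - [0,6,0,0,0,0,1]
    - [0,8,0,0,0,0,1]

```text
clock: 17.27
tool_pos: [0.5567, -0.0222, 0.0692]
eef_rot: [1.0, 0.022, 0.0, -0.0]
contact_force: [0.2, 0.0, 0.3]
opening: 0.01
finger_force: 0.0
```

```bash
python3 w.py w4; python3 -c "
from h import *;t,q,s=pose();print(t,w2st(t))"
```

```text
15638 0.07612343057340747 ((566.9795532226562, 25.7623291015625), (168.11431884765625, 151.27322387695312), 2.481539249420166)
[ 0.5566 -0.0227  0.0693] [9.99e-01 4.43e-02 2.00e-04] [ 0.1 -0.5  0.5]
[ 0.55664869 -0.02271566  0.06926074] [555.20918605 -46.00575804]
```

Emit:
move_arm:
  motion:
    - [0,1.5,0,0,0,0,1]
    - [0,3,0,0,0,0,1]
    - [0,4.5,0,0,0,0,1]
    - [0,6,0,0,0,0,1]

```text
clock: 17.82
tool_pos: [0.5567, -0.0271, 0.0693]
eef_rot: [1.0, 0.023, 0.0, -0.001]
contact_force: [-0.1, 4.7, 1.4]
opening: 0.012
finger_force: 2.3
```

Emit:
move_arm:
  motion:
    - [0,1,0,0,0,0,1]
    - [0,2,0,0,0,0,1]
    - [0,2,0,0,0,0,1]

```text
clock: 18.2
tool_pos: [0.5566, -0.0272, 0.0693]
eef_rot: [1.0, 0.024, -0.0, -0.002]
contact_force: [0.4, 7.1, 1.8]
opening: 0.011
finger_force: 3.5
```

Emit:
move_arm:
  motion:
    - [0,1,0,0,0,0,1]
    - [0,2,0,0,0,0,1]
    - [0,2,0,0,0,0,1]

```text
clock: 18.58
tool_pos: [0.5566, -0.0272, 0.0693]
eef_rot: [1.0, 0.024, -0.0, -0.003]
contact_force: [-1.1, 10.4, 1.2]
opening: 0.007
finger_force: 5.2
```

Emit:
move_arm:
  motion:
    - [0,1,0,0,0,0,1]
    - [0,2,0,0,0,0,1]
    - [0,2,0,0,0,0,1]

```text
clock: 18.95
tool_pos: [0.5566, -0.0273, 0.0694]
eef_rot: [1.0, 0.025, -0.0, -0.004]
contact_force: [-1.7, 13.2, 1.6]
opening: 0.005
finger_force: 6.9
```

Emit:
move_arm:
  motion:
    - [0,-12,0,0,0,0,1]
    - [0,-14,-50,0,0,0,0.6]
    - [-15,-14,-110,0,0,0,0.2]
    - [-25,-14,-168,0,0,0,0]
    - [-25,-14,-168,0,0,0,0]

```text
clock: 19.58
tool_pos: [0.5335, -0.0224, 0.2415]
eef_rot: [1.0, 0.021, 0.004, 0.001]
contact_force: [0.7, -0.1, -0.8]
opening: 0.432
finger_force: 0.0
```

```bash
python3 w.py w5
python3 - <<'E'
from h import *
s=dict(np.load('/tmp/w5.npz'));W=cloud(s)
for c in (250,300,340): print('col',c,[(k,(W[k,c]*1000).round().tolist()) for k in range(22,46,2)])
a=cv2.imread('pics/w5.png')
cv2.imwrite('pics/w5v.png',a[:260])
E
```

```text
7553 0.07613101420827328 ((550.5053100585938, 24.90332794189453), (199.7657928466797, 150.38095092773438), 2.2352635860443115)
[ 0.5323 -0.0223  0.2391] [0.9991 0.0433 0.0044] [-0.7  0.2 -1. ]
col 250 [(22, [659.0, -4.0, 94.0]), (24, [659.0, -4.0, 85.0]), (26, [659.0, -3.0, 78.0]), (28, [659.0, -3.0, 68.0]), (30, [658.0, -2.0, 64.0]), (32, [656.0, -3.0, 64.0]), (34, [655.0, -3.0, 65.0]), (36, [652.0, -3.0, 77.0]), (38, [650.0, -3.0, 76.0]), (40, [649.0, -3.0, 76.0]), (42, [648.0, -3.0, 76.0]), (44, [646.0, -3.0, 76.0])]
col 300 [(22, [660.0, -39.0, 93.0]), (24, [660.0, -40.0, 86.0]), (26, [661.0, -41.0, 75.0]), (28, [660.0, -41.0, 68.0]), (30, [659.0, -42.0, 64.0]), (32, [658.0, -42.0, 63.0]), (34, [657.0, -42.0, 63.0]), (36, [653.0, -41.0, 76.0]), (38, [652.0, -41.0, 77.0]), (40, [651.0, -41.0, 77.0]), (42, [649.0, -41.0, 76.0]), (44, [648.0, -42.0, 77.0])]
col 340 [(22, [677.0, -83.0, 1.0]), (24, [676.0, -83.0, -0.0]), (26, [674.0, -84.0, -1.0]), (28, [672.0, -83.0, 1.0]), (30, [671.0, -84.0, -2.0]), (32, [669.0, -84.0, 1.0]), (34, [667.0, -84.0, 0.0]), (36, [665.0, -84.0, -0.0]), (38, [664.0, -85.0, -1.0]), (40, [662.0, -85.0, -2.0]), (42, [660.0, -85.0, -0.0]), (44, [659.0, -85.0, -1.0])]
```

View pics/w5v.png

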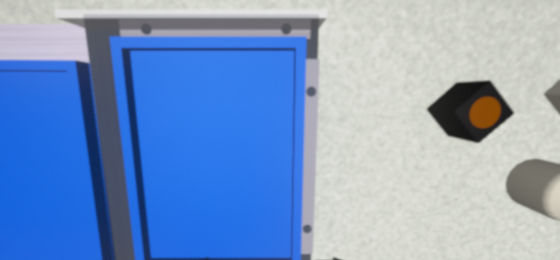

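The tray is flush at both bars: its centre is (550.5, 24.9) mm and no gap shows. The filter cassette is at (470,110) in the picture. I'll measure it and head there.

```bash
cat > o.py <<'E'
from h import *
import sys
def rect(W,cx,cy,lo=.05,hi=.068,rad=.045):
    m=(np.hypot(W[...,0]-cx,W[...,1]-cy)<rad)&(W[...,2]>lo)&(W[...,2]<hi)
    P=W[m]; zt=np.median(P[:,2]); P=P[np.abs(P[:,2]-zt)<.004]
    return len(P),zt.round(4),cv2.minAreaRect((P[:,:2]*1000).astype(np.float32))
if __name__=='__main__':
    s=snap('wrist',sys.argv[1]);W=cloud(s)
    print(rect(W,*map(float,sys.argv[2:4])))
E
python3 - <<'E'
from o import *
W=cloud(dict(np.load('/tmp/w5.npz'))); print(rect(W,.604,-.2))
s=snap('scene','s2');W=cloud(s)
for n,x,y in [('filt',.606,-.2),('pot',.625,-.312),('amber',.394,-.195)]: print(n,rect(W,x,y))
print(to([.585,-.185,.2]),pose()[1].as_matrix().round(3).tolist())
E
```

```text
(2119, np.float64(0.0597), ((603.6724243164062, -202.29042053222656), (38.42090606689453, 38.29398727416992), 45.747432708740234))
filt (232, np.float64(0.0584), ((606.8696899414062, -200.54798889160156), (40.474273681640625, 41.306114196777344), 48.510337829589844))
pot (267, np.float64(0.06), ((626.168212890625, -312.08831787109375), (42.573333740234375, 40.25878143310547), 46.888145446777344))
amber (83, np.float64(0.0597), ((395.7010498046875, -196.41358947753906), (30.948423385620117, 28.579574584960938), 22.027353286743164))
[array([ 46.5, 165. ,  37.7])] [[0.999, 0.044, 0.001], [0.044, -0.999, -0.001], [0.001, 0.001, -1.0]]
```

Emit:
move_arm:
  motion:
    - [15,45,0,0,0,-9,0]
    - [30,90,10,0,0,-18,0]
    - [45,135,20,0,0,-27,0]
    - [64.4,183,30,0,0,-36,0]
    - [64.4,183,38,0,0,-43.2,0]
  newtons: 20

```text
clock: 20.3
tool_pos: [0.6029, -0.2076, 0.1954]
eef_rot: [0.922, 0.387, -0.002, 0.0]
contact_force: [-0.3, 1.8, -0.6]
opening: 1.003
finger_force: 0.0
```

```bash
python3 o.py w6 .6037 -.2023
python3 - <<'E'
from h import *
s=snap('side');print(to([.6037,-.2023,.034],45.7),to([.6037,-.2023,.034],135.7),pose()[2]['tool_pos'],pose()[2]['q'][6])
E
```

```text
(2306, np.float64(0.0598), ((603.7659301757812, -202.40223693847656), (38.19672775268555, 37.468502044677734), 46.261253356933594))
[array([  1.7,   2.3, 161.4]), ('turn z', np.float64(90.0))] [array([  1.7,   2.3, 161.4]), ('turn z', np.float64(-0.0))] [ 0.60189965 -0.20224177  0.19543237] -0.8057188332929582
```

Emit:
move_arm:
  motion:
    - [1,1,50,0,0,0,0]
    - [1.4,1.4,100,0,0,0,0]
    - [1.4,1.4,140,0,0,0,0]
    - [1.4,1.4,161,0,0,0,0]
    - [1.4,1.4,161,0,0,0,0.4]

```text
clock: 21.02
tool_pos: [0.6049, -0.2004, 0.0369]
eef_rot: [0.921, 0.389, -0.001, -0.001]
contact_force: [-0.3, -0.5, 0.1]
opening: 0.909
finger_force: 0.0
```

Emit:
move_arm:
  motion:
    - [0,0,0,0,0,0,0.5]
    - [0,0,0,0,0,0,1]
    - [0,0,0,0,0,0,1]
    - [0,0,0,0,0,0,1]
  newtons: 25

```text
clock: 21.52
tool_pos: [0.606, -0.2013, 0.0389]
eef_rot: [0.921, 0.389, 0.0, 0.0]
contact_force: [-2.1, 1.4, 2.0]
opening: 0.458
finger_force: 1.2
```

Emit:
move_arm:
  motion:
    - [0,0,-20,0,0,0,1]
    - [0,0,-50,0,0,0,1]
    - [0,0,-90,0,0,0,1]
    - [0,0,-120,0,0,0,1]
    - [0,0,-130,0,0,0,1]

```text
clock: 22.15
tool_pos: [0.6071, -0.2016, 0.1713]
eef_rot: [0.921, 0.389, 0.002, 0.001]
contact_force: [-0.2, 0.4, -2.2]
opening: 0.428
finger_force: 25.0
```

Run:
```python
from h import *
t,q,s=pose();print(t,s['opening'],s['finger_force']);p=[*st2w(597,2),t[2]]
print(to(p,92.4),to(p,2.4),p)
```

```text
[ 0.60705143 -0.20163674  0.17127059] 0.4279245584416188 24.99887782149017
[array([ 156.3, -167.2,   -0.3]), ('turn z', np.float64(43.3))] [array([ 156.3, -167.2,   -0.3]), ('turn z', np.float64(-46.7))] [np.float64(0.5963925782615601), np.float64(0.026998010936529895), np.float64(0.17127059195821956)]
```

Emit:
move_arm:
  motion:
    - [35,-37,-4,0,0,9,1]
    - [70,-74,-4,0,0,18,1]
    - [105,-111,-4,0,0,27,1]
    - [140,-148,-4,0,0,36,1]
    - [156.3,-167.2,-4,0,0,43.3,1]

```text
clock: 22.78
tool_pos: [0.5942, 0.0318, 0.1718]
eef_rot: [1.0, 0.022, -0.001, -0.001]
contact_force: [0.4, -0.8, -1.8]
opening: 0.428
finger_force: 25.0
```

Run:
```python
from h import *
t,q,s=pose();print(t,w2st(t),s['opening'],s['finger_force']);p=[*st2w(597,2),.0985]
print(to(p,92.4))
s=snap('side');W=cloud(s)
m=(np.hypot(W[...,0]-t[0],W[...,1]-t[1])<.035)&(W[...,2]>.09)&(W[...,2]<t[2]-.003)
print('bottom',np.percentile(W[m][:,2],[0,2,5,10]),m.sum())
```

```text
[0.59417256 0.03181407 0.17182718] [594.98360913   6.90480257] 0.4278799869784959 24.99474402051419
[array([ 2.1,  5.1, 73.3]), ('turn z', np.float64(0.1))]
bottom [0.13089471 0.13213935 0.13315104 0.13611914] 211
```

Emit:
move_arm:
  motion:
    - [1,2.5,25,0,0,0,1]
    - [2,4,50,0,0,0,1]
    - [2,4,66,0,0,0,1]
    - [2,4,71,0,0,0,1]
    - [2,4,73,0,0,0,1]

```text
clock: 23.45
tool_pos: [0.5976, 0.0233, 0.0994]
eef_rot: [1.0, 0.021, 0.0, -0.0]
contact_force: [0.3, 0.2, -1.6]
opening: 0.427
finger_force: 25.0
```

Emit:
move_arm:
  motion:
    - [0,0,0.5,0,0,0,1]
    - [0,0,1,0,0,0,1]
    - [0,0,1,0,0,0,1]

```text
clock: 23.82
tool_pos: [0.5975, 0.0235, 0.0987]
eef_rot: [1.0, 0.021, 0.0, -0.0]
contact_force: [0.5, 0.2, -0.8]
opening: 0.425
finger_force: 25.0
```

Emit:
move_arm:
  motion:
    - [0,0,0.6,0,0,0,1]
    - [0,0,1.2,0,0,0,1]
    - [0,0,1.2,0,0,0,1]

```text
clock: 24.2
tool_pos: [0.5976, 0.0235, 0.0981]
eef_rot: [1.0, 0.021, 0.0, 0.0]
contact_force: [-2.1, 0.5, 5.8]
opening: 0.429
finger_force: 25.0
```

Emit:
move_arm:
  motion:
    - [0,0,0.4,0,0,0,1]
    - [0,0,0.8,0,0,0,1]
    - [0,0,0.8,0,0,0,1]

```text
clock: 24.58
tool_pos: [0.5976, 0.0235, 0.0981]
eef_rot: [1.0, 0.021, 0.001, 0.0]
contact_force: [-3.8, -1.0, 11.9]
opening: 0.429
finger_force: 25.0
```

Emit:
move_arm:
  motion:
    - [0,0,-1.2,0,0,0,1]
    - [0,0,-1.2,0,0,0,0.5]
    - [0,0,-1.2,0,0,0,0.2]
    - [0,0,-1.2,0,0,0,0.2]
    - [0,0,-20,0,0,0,0.2]

```text
clock: 25.2
tool_pos: [0.5962, 0.0234, 0.1152]
eef_rot: [1.0, 0.022, -0.002, 0.0]
contact_force: [0.1, -0.2, -0.2]
opening: 0.792
finger_force: 0.0
```

Emit:
move_arm:
  motion:
    - [0,0,-40,0,0,0,0.1]
    - [0,0,-90,0,0,0,0]
    - [0,0,-125,0,0,0,0]
    - [0,40,-125,0,0,0,0]
    - [0,80,-125,0,0,0,0]

```text
clock: 25.82
tool_pos: [0.601, -0.057, 0.2419]
eef_rot: [1.0, 0.022, 0.001, 0.0]
contact_force: [-0.5, -0.6, 0.1]
opening: 0.998
finger_force: 0.0
```

```bash
python3 w.py w7
python3 - <<'E'
from o import *
s=snap('scene','s3');W=cloud(s)
for n,x,y in [('pot',.625,-.312),('amber',.394,-.195)]: print(n,rect(W,x,y))
s=snap('side','d3');W=cloud(s)
for n,x,y in [('pot',.625,-.312),('amber',.394,-.195),]: print(n,rect(W,x,y))
print(rect(W,.597,.025,.105,.13))
print(to([.6235,-.312,.21],-44))
E
```

```text
6101 0.07618072881607482 ((550.9913330078125, 24.57018280029297), (199.2512664794922, 150.44314575195312), 2.4891064167022705)
[ 0.6005 -0.0659  0.2415] [0.9994 0.0349 0.    ] [-0.1 -4.7 -0.2]
pot (280, np.float64(0.06), ((626.4520874023438, -311.54864501953125), (43.77021026611328, 41.36958312988281), 46.82737350463867))
amber (84, np.float64(0.0591), ((394.17364501953125, -195.77151489257812), (27.125062942504883, 31.213918685913086), 88.35051727294922))
pot (134, np.float64(0.0603), ((622.1600952148438, -310.602294921875), (39.29985427856445, 41.88404083251953), 48.315067291259766))
amber (91, np.float64(0.06), ((390.59771728515625, -194.80203247070312), (27.3792724609375, 31.893644332885742), 34.053829193115234))
(200, np.float64(0.1161), ((595.002197265625, 25.06048583984375), (38.890541076660156, 39.64998245239258), 1.0987809896469116))
[array([ 13.6, 252.8,  31.6]), ('turn z', np.float64(-43.8))]
```

Emit:
move_arm:
  motion:
    - [3,50,0,0,0,9,0]
    - [6,105,0,0,0,18,0]
    - [9,160,10,0,0,27,0]
    - [12,215,15,0,0,36,0]
    - [14,245,15,0,0,45,0]

```text
clock: 26.6
tool_pos: [0.6247, -0.3028, 0.2253]
eef_rot: [0.931, -0.366, -0.001, 0.0]
contact_force: [0.1, 0.3, 0.2]
opening: 0.998
finger_force: 0.0
```

```bash
python3 o.py w8 .6235 -.312
python3 - <<'E'
from h import *
t,q,s=pose();print(t,s['q'][6],to([.6235,-.312,.0385],46.8),q.as_matrix().round(3).tolist())
E
```

```text
(2143, np.float64(0.0615), ((624.1986694335938, -314.1756896972656), (39.28813934326172, 40.09260559082031), 48.620357513427734))
[ 0.62450022 -0.30704588  0.22551508] -1.8752854000170358 [array([  2.2,   3.6, 187. ]), ('turn z', np.float64(-0.2))] [[0.727, -0.687, -0.001], [-0.687, -0.727, -0.004], [0.003, 0.004, -1.0]]
```

Emit:
move_arm:
  motion:
    - [2,2,40,0,0,-1,0]
    - [4.5,5,90,0,0,-2,0]
    - [4.5,5,110,0,0,-2,0]
    - [4.5,5,120,0,0,-2,0]
    - [4.5,5,120,0,0,-2,0]

```text
clock: 27.28
tool_pos: [0.626, -0.307, 0.107]
eef_rot: [0.938, -0.346, 0.001, -0.0]
contact_force: [0.0, 0.2, 1.2]
opening: 0.999
finger_force: 0.0
```

Run:
```python
from h import *
t,q,s=pose();print(t,to([.6242,-.3142,.0385],48.6))
```

```text
[ 0.6259653  -0.30699425  0.10698611] [array([ 3.3,  6.7, 68.5]), ('turn z', np.float64(0.9))]
```

Emit:
move_arm:
  motion:
    - [3.3,6.7,15,0,0,0.9,0]
    - [3.3,6.7,40,0,0,0.9,0]
    - [3.3,6.7,60,0,0,0.9,0]
    - [3.3,6.7,68,0,0,0.9,0]
    - [3.3,6.7,68,0,0,0.9,0.3]

```text
clock: 27.9
tool_pos: [0.6232, -0.3146, 0.0379]
eef_rot: [0.935, -0.354, -0.0, 0.0]
contact_force: [0.8, -0.2, 0.1]
opening: 0.91
finger_force: 0.0
```

Emit:
move_arm:
  motion:
    - [0,0,0,0,0,0,0.5]
    - [0,0,0,0,0,0,1]
    - [0,0,0,0,0,0,1]
    - [0,0,0,0,0,0,1]
    - [0,0,0,0,0,0,1]

```text
clock: 28.52
tool_pos: [0.6236, -0.3146, 0.0386]
eef_rot: [0.935, -0.354, 0.0, -0.0]
contact_force: [0.4, 0.2, 1.1]
opening: 0.45
finger_force: 25.0
```

Emit:
move_arm:
  motion:
    - [0,0,-10,0,0,0,1]
    - [0,0,-40,0,0,0,1]
    - [0,0,-80,0,0,0,1]
    - [0,0,-120,0,0,0,1]
    - [0,0,-132,0,0,0,1]

```text
clock: 29.15
tool_pos: [0.6247, -0.3156, 0.1736]
eef_rot: [0.935, -0.354, 0.003, 0.0]
contact_force: [0.1, 0.1, -1.3]
opening: 0.45
finger_force: 25.0
```

Run:
```python
from h import *
snap('scene','s4')
t,q,s=pose();print(t,s['opening'],s['finger_force']);p=[*st2w(546,2),t[2]]
print(to(p,92.4),p)
```

```text
[ 0.62455928 -0.31544935  0.17353143] 0.4476651360079129 24.978151554241776
[array([-284.6, -202.7,   -1.1]), ('turn z', np.float64(-43.9))] [np.float64(0.5454373139265182), np.float64(0.024862352596340714), np.float64(0.17353142764822926)]
```

Emit:
move_arm:
  motion:
    - [-15,-11,-2,0,0,0,1]
    - [-50,-36,-2,0,0,0,1]
    - [-85,-61,-2,0,0,0,1]
    - [-120,-86,-2,0,0,0,1]
    - [-142,-101,-2,0,0,0,1]

```text
clock: 29.82
tool_pos: [0.5821, -0.1417, 0.1706]
eef_rot: [0.936, -0.353, -0.002, -0.0]
contact_force: [1.1, -0.7, -0.1]
opening: 0.449
finger_force: 25.0
```

Emit:
move_arm:
  motion:
    - [-30,-22,0,0,0,-9,1]
    - [-60,-44,0,0,0,-18,1]
    - [-95,-68,0,0,0,-27,1]
    - [-125,-89,0,0,0,-36,1]
    - [-142,-101,0,0,0,-44,1]

```text
clock: 30.45
tool_pos: [0.5424, 0.0273, 0.1709]
eef_rot: [1.0, 0.026, -0.002, -0.0]
contact_force: [0.2, -0.6, -1.6]
opening: 0.451
finger_force: 25.0
```

Run:
```python
from h import *
s=snap('side')
t,q,s=pose();print(t,w2st(t),s['opening'],s['finger_force'],to([*st2w(546,2),.0975],92.4))
```

```text
[0.54183097 0.03014187 0.17091815] [542.61789821   7.42590253] 0.44515783688237986 24.980485383421183 [array([ 3.6,  5.7, 73.4]), ('turn z', np.float64(1.0))]
```

Emit:
move_arm:
  motion:
    - [2,4,15,0,0,0.8,1]
    - [3,5,40,0,0,0.8,1]
    - [3,5,60,0,0,0.8,1]
    - [3,5,70,0,0,0.8,1]
    - [3,5,72,0,0,0.8,1]

```text
clock: 31.12
tool_pos: [0.5469, 0.0186, 0.0992]
eef_rot: [1.0, 0.014, -0.001, 0.001]
contact_force: [0.4, 0.1, -1.4]
opening: 0.448
finger_force: 25.0
```

Emit:
move_arm:
  motion:
    - [0,0,0.7,0,0,0,1]
    - [0,0,1.4,0,0,0,1]
    - [0,0,1.4,0,0,0,1]

```text
clock: 31.5
tool_pos: [0.5476, 0.0199, 0.0994]
eef_rot: [1.0, 0.015, 0.0, -0.0]
contact_force: [-0.7, -0.7, -0.6]
opening: 0.453
finger_force: 25.0
```

Emit:
move_arm:
  motion:
    - [0,0,0.5,0,0,0,1]
    - [0,0,1.0,0,0,0,1]
    - [0,0,1.0,0,0,0,1]

```text
clock: 31.88
tool_pos: [0.5473, 0.0199, 0.0979]
eef_rot: [1.0, 0.015, 0.0, 0.0]
contact_force: [-0.5, -0.5, -0.7]
opening: 0.448
finger_force: 25.0
```

Emit:
move_arm:
  motion:
    - [0,0,0.6,0,0,0,1]
    - [0,0,1.2,0,0,0,1]
    - [0,0,1.2,0,0,0,1]

```text
clock: 32.25
tool_pos: [0.5473, 0.0199, 0.0966]
eef_rot: [1.0, 0.015, -0.0, 0.0]
contact_force: [-0.4, 0.3, -0.3]
opening: 0.445
finger_force: 25.0
```

Emit:
move_arm:
  motion:
    - [0,0,0.4,0,0,0,1]
    - [0,0,0.8,0,0,0,1]
    - [0,0,0.8,0,0,0,1]

```text
clock: 32.62
tool_pos: [0.5474, 0.0199, 0.096]
eef_rot: [1.0, 0.015, 0.0, 0.0]
contact_force: [-0.4, 0.0, -0.4]
opening: 0.448
finger_force: 25.0
```

Emit:
move_arm:
  motion:
    - [0,0,0.5,0,0,0,1]
    - [0,0,1.0,0,0,0,1]
    - [0,0,1.0,0,0,0,1]

```text
clock: 33.0
tool_pos: [0.5475, 0.02, 0.0959]
eef_rot: [1.0, 0.015, 0.0, 0.0]
contact_force: [-2.5, -0.2, 9.6]
opening: 0.448
finger_force: 24.9
```

Emit:
move_arm:
  motion:
    - [0,0,0.4,0,0,0,1]
    - [0,0,0.7,0,0,0,1]
    - [0,0,0.7,0,0,0,1]

```text
clock: 33.38
tool_pos: [0.5476, 0.0199, 0.0958]
eef_rot: [1.0, 0.015, 0.001, 0.0]
contact_force: [-3.5, 0.8, 14.7]
opening: 0.45
finger_force: 24.9
```

Contact with the floor. I'll relax, release, and go up toward the amber bottle.

Emit:
move_arm:
  motion:
    - [0,0,-1.5,0,0,0,1]
    - [0,0,-1.5,0,0,0,0.5]
    - [0,0,-1.5,0,0,0,0.3]
    - [0,0,-1.5,0,0,0,0.3]
    - [0,0,-15,0,0,0,0.3]

```text
clock: 34.0
tool_pos: [0.5465, 0.0198, 0.1088]
eef_rot: [1.0, 0.015, -0.001, 0.0]
contact_force: [-1.3, -0.1, -0.2]
opening: 0.699
finger_force: 0.0
```

Emit:
move_arm:
  motion:
    - [0,0,-40,0,0,0,0.2]
    - [0,0,-90,0,0,0,0]
    - [0,0,-125,0,0,0,0]
    - [-25,40,-125,0,0,0,0]
    - [-40,80,-125,0,0,0,0]

```text
clock: 34.62
tool_pos: [0.5092, -0.062, 0.2357]
eef_rot: [1.0, 0.016, 0.001, 0.0]
contact_force: [0.1, -0.2, -0.3]
opening: 0.996
finger_force: 0.0
```

```bash
python3 w.py w9
python3 - <<'E'
from o import *
s=snap('scene','s5');W=cloud(s)
print('amber',rect(W,.394,-.195))
s=snap('side','d5');W=cloud(s)
print('amber',rect(W,.392,-.195),'pot',rect(W,.546,.022,.105,.13),'filt',rect(W,.597,.025,.105,.13,.03))
print(to([.41,-.19,.2]))
E
```

```text
8262 0.07607979643482894 ((549.3863525390625, 24.562644958496094), (197.7086181640625, 150.9114990234375), 2.289034366607666)
[ 0.5064 -0.0696  0.2353] [ 0.9997  0.0226 -0.0022] [-2.4 -4.3  0.5]
amber (82, np.float64(0.0591), ((394.9708251953125, -195.9571990966797), (27.016948699951172, 34.672054290771484), 87.52426147460938))
amber (93, np.float64(0.0604), ((390.5915832519531, -195.05783081054688), (28.38256072998047, 30.27721405029297), 68.30682373046875)) pot (300, np.float64(0.1174), ((557.4632568359375, 23.290102005004883), (66.80706024169922, 41.75978469848633), 3.1349527835845947)) filt (206, np.float64(0.1163), ((594.24072265625, 24.960670471191406), (40.063140869140625, 40.45317077636719), 88.83061218261719))
[array([-102.2,  123.3,   35.3])]
```

Emit:
move_arm:
  motion:
    - [-30,36,0,0,0,0,0]
    - [-60,72,10,0,0,0,0]
    - [-90,108,15,0,0,0,0]
    - [-115,128,20,0,0,0,0]
    - [-115,128,20,0,0,0,0]

```text
clock: 35.4
tool_pos: [0.3975, -0.1935, 0.2144]
eef_rot: [1.0, 0.014, -0.001, 0.0]
contact_force: [1.0, 0.5, 0.5]
opening: 0.998
finger_force: 0.0
```

Run:
```python
from o import *
s=snap('wrist','w10');W=cloud(s)
print('cap',rect(W,.393,-.196,.054,.068))
print('shoulder',rect(W,.393,-.196,.040,.051))
t,q,st=pose();print(t,st['q'].round(2),q.as_matrix().round(3).tolist())
a=cv2.imread('pics/w10.png');K=s['intrinsics'];T=s['world_to_cam'];p=T@[.393,-.196,.05,1];u,v=(K@p[:3]/p[2])[:2];print(u,v)
u,v=int(u),int(v);cr=a[max(v-75,0):v+75,max(u-100,0):u+100];cv2.imwrite('pics/w10c.png',cv2.resize(cr,None,fx=3,fy=3,interpolation=cv2.INTER_CUBIC));print(max(u-100,0),max(v-75,0))
```

```text
cap (991, np.float64(0.0617), ((392.99755859375, -198.1655731201172), (29.15800666809082, 28.90795135498047), 2.434074878692627))
shoulder (974, np.float64(0.0454), ((392.7794494628906, -198.42129516601562), (40.04310607910156, 40.21931076049805), 76.56183624267578))
[ 0.399363   -0.19238214  0.2145843 ] [ 0.44  0.5  -0.14  2.12  0.13  0.52 -1.34] [[1.0, 0.03, 0.001], [0.03, -1.0, 0.0], [0.001, -0.0, -1.0]]
271.7956785097406 191.69519522943912
171 116
```

View pics/w10c.png

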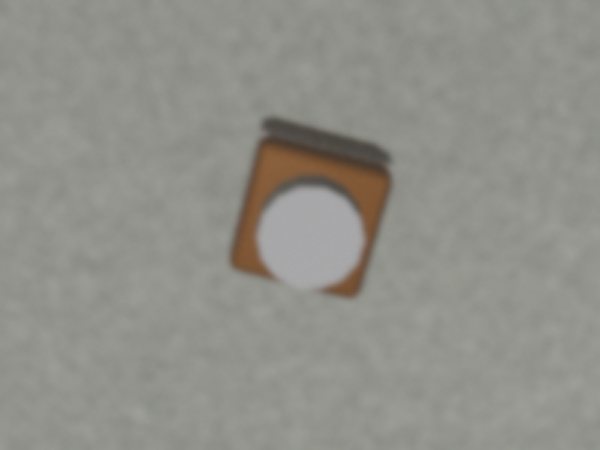

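The crop shows the bottle upright with its shoulder square from (235,140) to (390,295), turned about −13°.

Emit:
move_arm:
  motion:
    - [-3,3,30,0,0,5,0]
    - [-6.5,5.7,70,0,0,10,0]
    - [-6.5,5.7,110,0,0,15,0]
    - [-6.5,5.7,120,0,0,15,0]
    - [-6.5,5.7,120,0,0,15,0]

```text
clock: 36.08
tool_pos: [0.3936, -0.1977, 0.0943]
eef_rot: [0.994, -0.114, 0.0, -0.0]
contact_force: [0.6, 0.4, 0.5]
opening: 1.001
finger_force: 0.0
```

Run:
```python
from h import *
snap('scene')
t,q,s=pose();print(t,to([.3929,-.1983,.017],76.6))
```

```text
[ 0.39374181 -0.19816287  0.09493227] [array([-0.9,  0.4, 77.9]), ('turn z', np.float64(0.3))]
```

Emit:
move_arm:
  motion:
    - [-0.8,0.3,25,0,0,0.3,0]
    - [-0.8,0.3,55,0,0,0.3,0]
    - [-0.8,0.3,73,0,0,0.3,0]
    - [-0.8,0.3,77,0,0,0.3,0]
    - [-0.8,0.3,77,0,0,0.3,0.3]

```text
clock: 36.75
tool_pos: [0.397, -0.2025, 0.0264]
eef_rot: [0.993, -0.117, -0.004, -0.0]
contact_force: [0.0, 0.2, -1.0]
opening: 0.907
finger_force: 0.0
```

Emit:
move_arm:
  motion:
    - [0,0,0,0,0,0,0.5]
    - [0,0,0,0,0,0,1]
    - [0,0,0,0,0,0,1]
    - [0,0,0,0,0,0,1]
    - [0,0,0,0,0,0,1]

```text
clock: 37.38
tool_pos: [0.3957, -0.2014, 0.0254]
eef_rot: [0.993, -0.118, -0.005, -0.001]
contact_force: [0.4, 1.7, 4.1]
opening: 0.452
finger_force: 25.0
```

Emit:
move_arm:
  motion:
    - [0,0,-10,0,0,0,1]
    - [0,0,-40,0,0,0,1]
    - [0,0,-80,0,0,0,1]
    - [0,0,-120,0,0,0,1]
    - [0,0,-134,0,0,0,1]

```text
clock: 38.0
tool_pos: [0.397, -0.2026, 0.1609]
eef_rot: [0.993, -0.118, -0.005, -0.001]
contact_force: [0.3, 0.5, -1.3]
opening: 0.451
finger_force: 25.0
```

Run:
```python
from h import *
snap('scene','s6')
t,q,s=pose();print(t,s['opening'],s['finger_force']);p=[*st2w(492,2),t[2]]
print(to(p,92.4),p)
```

```text
[ 0.39732573 -0.20281452  0.16144706] 0.44723699223876995 24.999324744567275
[array([  38.6, -241.2,   -0.4]), ('turn z', np.float64(-16.0))] [np.float64(0.49148468110117993), np.float64(0.022601067294963934), np.float64(0.16144706172827594)]
```

Emit:
move_arm:
  motion:
    - [4,-25,-2,0,0,0,1]
    - [14,-75,-2,0,0,-5,1]
    - [24,-130,-2,0,0,-10,1]
    - [33,-190,-2,0,0,-16,1]
    - [38.6,-236,-2,0,0,-16,1]

```text
clock: 38.67
tool_pos: [0.4898, 0.0207, 0.16]
eef_rot: [1.0, 0.023, -0.006, -0.002]
contact_force: [1.1, -1.1, -1.9]
opening: 0.447
finger_force: 25.0
```

Run:
```python
from h import *
snap('side')
t,q,s=pose();print(t,w2st(t),s['opening'],s['finger_force']);Rt=R.from_matrix(np.array([[c_,s_,0],[s_,-c_,0],[0,0,-1]]))
print(to([*st2w(492,2),.0855],92.4),(q.inv()*Rt).as_rotvec(True))
s=snap('side');W=cloud(s)
m=(np.hypot(W[...,0]-t[0],W[...,1]-t[1])<.035)&(W[...,2]>.09)&(W[...,2]<t[2]-.003)
print('bottom',np.percentile(W[m][:,2],[0,2,5,10]),m.sum())
```

```text
[0.4924873  0.02872152 0.16091587] [493.25803919   8.0730984 ] 0.4492721190023492 25.00108744483441
[array([-0.8,  7. , 75.3]), ('turn z', np.float64(0.6))] [-0.69117549  0.36822991  0.59679973]
bottom [0.09125188 0.1054896  0.1366178  0.13806617] 110
```

Emit:
move_arm:
  motion:
    - [0,3,20,0,0,0.3,1]
    - [-0.8,5,45,0,0,0.5,1]
    - [-0.8,6,65,0,0,0.5,1]
    - [-0.8,6,73,0,0,0.5,1]
    - [-0.8,6,75,0,0,0.5,1]

```text
clock: 39.4
tool_pos: [0.4877, 0.0122, 0.0853]
eef_rot: [1.0, 0.017, -0.006, -0.001]
contact_force: [-0.8, -0.3, -1.2]
opening: 0.449
finger_force: 25.0
```

Emit:
move_arm:
  motion:
    - [0,0,0.5,0,0,0,1]
    - [0,0,1,0,0,0,1]
    - [0,0,1,0,0,0,1]

```text
clock: 39.78
tool_pos: [0.4884, 0.0125, 0.0851]
eef_rot: [1.0, 0.017, -0.005, -0.002]
contact_force: [1.0, -0.6, -1.0]
opening: 0.454
finger_force: 25.0
```

Emit:
move_arm:
  motion:
    - [0,0,0.4,0,0,0,1]
    - [0,0,0.8,0,0,0,1]
    - [0,0,0.8,0,0,0,1]

```text
clock: 40.15
tool_pos: [0.4881, 0.0125, 0.0839]
eef_rot: [1.0, 0.017, -0.006, -0.002]
contact_force: [-0.3, 0.3, -0.3]
opening: 0.452
finger_force: 25.0
```

Emit:
move_arm:
  motion:
    - [0,0,0.5,0,0,0,1]
    - [0,0,1,0,0,0,1]
    - [0,0,1,0,0,0,1]

```text
clock: 40.52
tool_pos: [0.4881, 0.0125, 0.083]
eef_rot: [1.0, 0.017, -0.005, -0.002]
contact_force: [-1.1, 0.1, -0.7]
opening: 0.452
finger_force: 25.0
```

Emit:
move_arm:
  motion:
    - [0,0,0.4,0,0,0,1]
    - [0,0,0.8,0,0,0,1]
    - [0,0,0.8,0,0,0,1]

```text
clock: 40.9
tool_pos: [0.4882, 0.0126, 0.0829]
eef_rot: [1.0, 0.017, -0.005, -0.001]
contact_force: [-1.4, -0.8, 9.3]
opening: 0.449
finger_force: 25.0
```

Emit:
move_arm:
  motion:
    - [0,0,-0.8,0,0,0,1]
    - [0,0,-0.8,0,0,0,0.5]
    - [0,0,-0.8,0,0,0,0.3]
    - [0,0,-0.8,0,0,0,0.3]
    - [0,0,-15,0,0,0,0.3]

```text
clock: 41.52
tool_pos: [0.4876, 0.0124, 0.097]
eef_rot: [1.0, 0.017, -0.007, -0.001]
contact_force: [0.2, -0.4, -0.5]
opening: 0.703
finger_force: 0.0
```

Emit:
move_arm:
  motion:
    - [0,0,-40,0,0,0,0.3]
    - [0,0,-90,0,0,0,0.6]
    - [0,0,-130,0,0,0,1]
    - [0,0,-155,0,0,0,1]
    - [0,0,-155,0,0,0,1]

```text
clock: 42.15
tool_pos: [0.4909, 0.0123, 0.2543]
eef_rot: [1.0, 0.017, -0.003, -0.002]
contact_force: [-0.3, -1.1, -0.6]
opening: 0.272
finger_force: 0.0
```

```bash
python3 w.py w11
python3 - <<'E'
from o import *
for n in ('scene','side'):
    s=snap(n,n+'11');W=cloud(s)
    for k,x,y in [('amber',.488,.013),('pot',.546,.022),('filt',.597,.025)]: print(k,rect(W,x,y,.105,.13,.024))
a=np.hstack([cv2.imread('pics/w11.png')[:300,100:460],cv2.imread('pics/scene11.png')[120:420,100:500]])
cv2.imwrite('pics/v11.png',a)
E
```

```text
5427 0.07611998444068839 ((542.8599243164062, 24.228256225585938), (183.52784729003906, 150.3343963623047), 2.4563467502593994)
[0.4901 0.0119 0.2529] [ 0.9994  0.0343 -0.0093] [ 0.2 -0.1 -0.5]
amber (98, np.float64(0.1161), ((485.9047546386719, 13.833040237426758), (27.850669860839844, 32.77006912231445), 79.18084716796875))
pot (195, np.float64(0.1174), ((549.4140625, 21.570693969726562), (40.731407165527344, 40.05896759033203), 0.5987480282783508))
filt (208, np.float64(0.1159), ((598.8997802734375, 24.274133682250977), (40.91902160644531, 37.66529083251953), 3.3592915534973145))
amber (107, np.float64(0.1179), ((482.2637939453125, 14.605218887329102), (25.383989334106445, 32.3842887878418), 38.66428756713867))
pot (206, np.float64(0.1185), ((544.7527465820312, 23.039892196655273), (39.61915588378906, 42.29534149169922), 1.8401764631271362))
filt (186, np.float64(0.1163), ((594.7147827148438, 24.66533088684082), (40.42742156982422, 39.09541320800781), 2.4012413024902344))
```

View pics/v11.png

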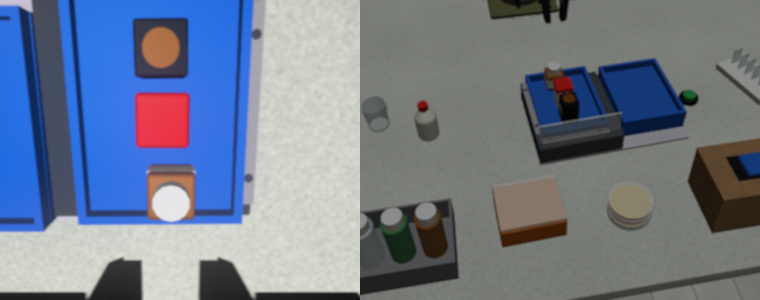

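All three pieces stand in the tray: filter (160,47), pot (162,120) and amber (171,200) in the left half. No other sample kinds are visible. Next is the button.

Emit:
move_arm:
  motion:
    - [11,-45,0,0,0,0,1]
    - [22,-90,0,0,0,0,1]
    - [33,-140,0,0,0,0,1]
    - [44,-190,0,0,0,0,1]
    - [55,-226,0,0,0,0,1]

```text
clock: 42.92
tool_pos: [0.5362, 0.2422, 0.2508]
eef_rot: [1.0, 0.019, -0.007, -0.001]
contact_force: [0.5, -0.3, -0.4]
opening: 0.003
finger_force: 0.0
```

```bash
python3 w.py w12
python3 - <<'E'
from h import *
s=dict(np.load('/tmp/w12.npz'));W=cloud(s);F=s['frame'].astype(int)
g=(F[...,1]>F[...,0]*1.5)&(F[...,1]>F[...,2]*1.5)&(F[...,1]>70)&(np.hypot(W[...,0]-.538,W[...,1]-.34)<.04)
P=W[g];print('btn',len(P),np.nanmedian(P,0),cv2.minEnclosingCircle((P[P[:,2]>.015][:,:2]*1000).astype(np.float32)))
print(to([.5375,.34,.06],92.4),pose()[2]['tool_pos'])
E
```

```text
4010 0.07609534637745052 ((550.4926147460938, 47.08928298950195), (198.58314514160156, 106.39388275146484), 2.4611499309539795)
[0.5364 0.2481 0.2513] [ 0.9991  0.0417 -0.0119] [1.8 4.1 0.2]
btn 740 [0.53850156 0.34155496 0.02151456] ((537.84130859375, 339.9915466308594), 15.24147891998291)
[array([  7.2, -89.9, 192.1]), ('turn z', np.float64(-0.0))] [0.53643688 0.24810147 0.25129807]
```

Emit:
move_arm:
  motion:
    - [4,-40,40,0,0,0,1]
    - [7,-75,90,0,0,0,1]
    - [7,-90,140,0,0,0,1]
    - [7,-90,190,0,0,0,1]
    - [7,-90,190,0,0,0,1]

```text
clock: 43.6
tool_pos: [0.5355, 0.328, 0.058]
eef_rot: [1.0, 0.018, -0.009, 0.002]
contact_force: [0.3, -0.2, -0.4]
opening: 0.008
finger_force: 0.0
```

Emit:
move_arm:
  motion:
    - [0,0,0,0,0,0,1]
    - [0,0,0,0,0,0,1]

```text
clock: 43.85
tool_pos: [0.5404, 0.3311, 0.0648]
eef_rot: [1.0, 0.017, -0.004, -0.003]
contact_force: [0.1, -0.0, -0.6]
opening: 0.007
finger_force: 0.0
```

Run:
```python
from h import *
print(to([.5378,.340,.0275]),pose()[2]['tool_pos'],pose()[2]['contact_force'])
```

```text
[array([-2. , -8.8, 37.3])] [0.5403709  0.33107941 0.06475671] [ 0.05521725 -0.00426403 -0.63849905]
```

Emit:
move_arm:
  motion:
    - [-2,-9,15,0,0,0,1]
    - [-2,-9,30,0,0,0,1]
    - [-2,-9,36,0,0,0,1]
    - [-2,-9,38,0,0,0,1]
    - [-2,-9,38,0,0,0,1]

```text
clock: 44.48
tool_pos: [0.5363, 0.3394, 0.0245]
eef_rot: [1.0, 0.017, -0.005, -0.002]
contact_force: [-0.8, -0.3, 0.1]
opening: 0.004
finger_force: 0.0
```

Emit:
move_arm:
  motion:
    - [0,0,2,0,0,0,1]
    - [0,0,4,0,0,0,1]
    - [0,0,6,0,0,0,1]
    - [0,0,7,0,0,0,1]
    - [0,0,7,0,0,0,1]

```text
clock: 45.1
tool_pos: [0.5366, 0.3397, 0.0179]
eef_rot: [1.0, 0.017, -0.005, -0.002]
contact_force: [0.9, -0.1, 4.4]
opening: 0.006
finger_force: 2.0
```

Emit:
move_arm:
  motion:
    - [0,0,1.5,0,0,0,1]
    - [0,0,3,0,0,0,1]
    - [0,0,4,0,0,0,1]
    - [0,0,4,0,0,0,1]
    - [0,0,4,0,0,0,1]

```text
clock: 45.72
tool_pos: [0.5367, 0.3397, 0.0163]
eef_rot: [1.0, 0.017, -0.005, -0.002]
contact_force: [-2.2, -3.1, 22.2]
opening: 0.01
finger_force: 11.0
```

Emit:
move_arm:
  motion:
    - [0,0,-10,0,0,0,1]
    - [0,0,-50,0,0,0,1]
    - [0,0,-100,0,0,0,1]
    - [0,0,-150,0,0,0,1]
    - [0,60,-195,0,0,0,1]

```text
clock: 46.35
tool_pos: [0.5386, 0.294, 0.203]
eef_rot: [1.0, 0.021, -0.005, -0.005]
contact_force: [1.7, -0.6, 1.0]
opening: 0.002
finger_force: 0.0
```

Emit:
move_arm:
  motion:
    - [0,50,0,0,0,0,1]
    - [0,100,0,0,0,0,1]
    - [0,150,0,0,0,0,1]
    - [0,180,0,0,0,0,1]
    - [0,180,0,0,0,0,1]

```text
clock: 46.98
tool_pos: [0.5457, 0.1057, 0.1994]
eef_rot: [1.0, 0.015, -0.007, -0.0]
contact_force: [-0.4, 0.6, 0.9]
opening: 0.006
finger_force: 0.0
```

```bash
python3 w.py w13
python3 - <<'E'
from o import *
for n in ('scene','side'):
    s=snap(n,n+'13');W=cloud(s);F=s['frame'].astype(int)
    for k,x,y in [('amber',.488,.013),('pot',.546,.022),('filt',.597,.025)]: print(k,rect(W,x,y,.105,.13,.024))
    m=(np.hypot(W[...,0]-.538,W[...,1]-.34)<.012);print('btn z',np.median(W[m][:,2]))
s=dict(np.load('/tmp/w13.npz'));W=cloud(s);F=s['frame'].astype(int)
b=(F[...,2]>F[...,0]*1.8+15)&(np.abs(W[...,2]-.054)<.003)&(W[...,1]>.11);P=W[b]
print('mid',len(P),cv2.minAreaRect((P[:,:2]*1000).astype(np.float32)))
cv2.imwrite('pics/v13.png',np.hstack([cv2.imread('pics/w13.png')[:,:400],cv2.imread('pics/scene13.png')[100:,100:500].copy() if 0 else np.pad(cv2.imread('pics/scene13.png')[100:,100:500],((0,100),(0,0),(0,0)))]))
E
```

```text
8284 0.07612769053054834 ((551.2277221679688, 24.51617431640625), (199.46371459960938, 149.92620849609375), 2.48980450630188)
[0.5457 0.1085 0.1998] [ 0.9994  0.0327 -0.0122] [ 0.  -0.1 -0.6]
amber (103, np.float64(0.1166), ((487.4696350097656, 12.914093971252441), (32.661468505859375, 29.831533432006836), 27.04824447631836))
pot (191, np.float64(0.1174), ((548.2607421875, 21.322525024414062), (39.024383544921875, 40.39189910888672), 87.86878967285156))
filt (210, np.float64(0.1157), ((599.5032958984375, 24.247543334960938), (42.8248291015625, 38.670509338378906), 2.7542951107025146))
btn z 0.02024391720717078
amber (105, np.float64(0.1176), ((482.5467529296875, 14.259401321411133), (25.38063621520996, 29.743337631225586), 38.54404067993164))
pot (209, np.float64(0.1184), ((544.8519287109375, 23.04380226135254), (40.51924514770508, 41.347145080566406), 2.6310222148895264))
filt (132, np.float64(0.1165), ((594.3678588867188, 24.652706146240234), (36.5096549987793, 36.44047927856445), 0.8650197982788086))
btn z 0.022369838333589742
mid 7310 ((527.6494140625, 214.18521118164062), (199.92701721191406, 151.0846710205078), 1.9899237155914307)
```

View pics/v13.png

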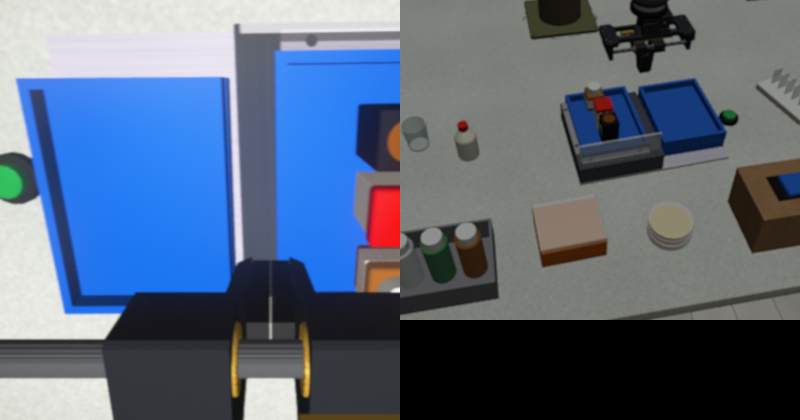

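The tray is at home, the pieces are standing in it, the button is back up, and the stack, beaker and white bottle look unmoved.

```bash
python3 -c "
from plant import finish_job
print(finish_job())"
```

```text
the job is handed in; nothing more can be done
None
```

The job is handed in after 47 s of robot time: the tray is flush against both stops, the three samples on the bench (amber bottle, red-lidded pot and filter cassette) stand in it, and the start button was pressed to the bottom (22 N) and has sprung back up; the pictures show no change to the stack, beaker or white bottle.

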